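Put the tape measure's bin away under the counter riser

ROBOT

A 6-joint arm with a two-finger parallel gripper is mounted at the origin on a cart in front of the work surface, level with it; the furniture and walls round the work are solid. World frame = base frame: x ahead of the robot, y to its left, z up, the work surface at z = 0. Lengths are in mm, angles in degrees, forces in N, time in s.
With the tool pointing down it reaches from about 350 to 850 mm from the base axis. Payload 8.1 kg.
Tool frame: the origin (TCP) lies between the finger pads; the fingertips stand 8 mm ahead of it and the grasp point (between the pads) lies 11 mm behind it (r.tip_extent is the distance from the TCP to the fingertips, in mm); z points along the fingers, y is the direction in which the jaws open and shut (so a half turn about z gives the same grasp; the last joint's range is limited). The gripper opens to 85 mm and grips with 20 to 120 N. Pads are 22 mm wide; open, the fingers measure 114 mm over their backs; the gripper's body (76 mm by 85 mm) begins 54 mm behind the grasp point. The pads swing forward as they close: fully open they stand 13 mm farther back than shut.
Start: joints at [64.148, 7.471, 85.268, -0, 87.261, -4.893], TCP at [214.597, 560.316, 239.292] pointing down, gripper open.
Joint ranges: [-169.43, 169.43], [-51.17, 129.36], [1.28, 143.12], [-76.62, 256.62], [0, 156.53], [-152.29, 152.29]. Speed limits (degrees/s): [136.94, 136.94, 159.86, 180, 180, 180].

INTERFACE

Orientations are given as [roll, pitch, yaw] about the fixed x, y, z axes, in that order (R = Rz(yaw) Ry(pitch) Rx(roll)).
In Python, from bench import sensors, viewer, hand_in, r gives the robot as it stands. The module is installed in compiled form; this text tells all that it offers.
- The arm moves only by the tool move_arm, never from a script. Its argument "rows" is a list that holds one entry, the list of rows, each a list of 6 numbers: the shift along the tool's x, y, z in m, then the turn, a rotation vector about the tool's x, y, z in degrees. In form: [[[tx, ty, tz, rx, ry, rz], ...]]. A call has 1 to 20 rows; each row is the pose to reach, as a shift and turn from the pose commanded when the call began, along the tool's axes at that moment; what a row does not reach only later rows make up. A row lasts 1/10 s, in which the tool goes at most 50 mm and 8.59 degrees, less where a joint would pass 70% of its speed; a pose out of reach is approached as far as the arm can. A call with a gripper value outside its range is refused whole. "grip" is the opening, from 0 (shut) to 1 (fully open), set as the call begins (left out, the last holds). The fingers move at their own pace and stop on an object; "newtons" is the grip in N (left out, the last holds). Time passes only in rows, so rows that repeat a pose let the fingers close. It gives the time, the measured TCP pose, the force and the opening at its end, in the units of the state.
- sensors.sense(): the state, without advancing time (a new reading comes with each control period).
- viewer.snapshot(name): name is "scene" or "top" or "wrist"; returns a dict with "color" (384x512x3 uint8, red, green, blue), "camera_matrix" (3x3 intrinsics, pixels), "R" (3x3) and "t" (3): a world point X has camera coordinates R X + t. Camera axes: x right, y down, z forward; pixel columns grow to the right and rows downward; lengths in mm; the calibration is good to about 2 mm. The wrist camera is an equidistant fisheye: a pixel r from the principal point sees the ray r / f radians off the axis. A picture is of the moment at which its call begins. There is no depth.
- hand_in(): hands the job in, once; it reports no verdict.
The state is a dict: "time": time; "joint_pos": joint angles; "qd": joint speeds; "joint_efforts": joint torques, N m; "tool_pos": TCP position; "tcp_rot": TCP orientation; "ft_force": force on the tool from outside, world axes, zero at the start; "wrist_torque": the same for the moment, N m; "finger_gap": finger opening in mm.
Only numpy, scipy, OpenCV 4.12 (cv2) and the standard library are available. Lean on these libraries where they do the work, as an engineer would, in place of code of your own. Each camera call takes 0.05 s, during which the arm holds its last target.

TASK

Put the tape measure into the empty blue bin, then slide the bin, low front outwards, into the empty middle bay under the grey riser until it is fully home against the back, keeping the bin and the tape measure clear of the underside of the riser. Then swing the clear dust cover down until it hangs closed in front of the bins. Leave the other bins and things where they are.

Things in the scene. Friction and masses are not known exactly. Their poses are not given: they have to be found in the camera images.
- rack: Grey sheet-steel riser fixed on the counter: a shelf 150 mm deep (x), 358 mm wide (y) over three open-fronted bays. Origin on the counter at the centre of the middle bay; x points into the bays, away from the open front, y to the left seen from the front, z up. Front edge at x = -75 mm, back stop of the bays at x = +55 mm. Shelf underside 75 mm above the counter, top 79 mm.
- bay_mouth (a point): Middle of the empty middle bay's mouth, on the counter, under the riser's front edge; axes as the riser's. Each bay is 114 mm wide; 4 mm upright panels part them, their front ends 4 mm inside this edge. The outer two bays hold bins. A roll of tape (loose) and a metal sleeve (fixed, 72 mm high) stand on the right and left ends of the shelf.
- cover (a joint): Clear dust cover along the riser's front, 352 mm wide, 3 mm thick. Value in rad: 0 = closed, hanging straight down across the bays (free edge 15 mm above the counter); pi/2 = level, sticking out of the front; pi = straight up. It starts standing up, leaning back a little (3.35 to 3.7; stop at 3.8). Friction hinge: it stays where left and yields to 1 to 2 N at the edge. A bin standing out blocks it.
- cover_hinge (a point): Middle of the cover's hinge axis, which runs along the riser's y, at x = -79 mm, z = 81.5 mm in the riser's frame. The cover's free edge is 66 mm from this axis.
- cover_edge (a point): Middle of the cover's black grip edge, 60 mm from the hinge axis. The edge strip is 7 mm thick and 11 mm wide.
- bin_mid (a point): Empty blue parts bin, 129 x 102 x 62 mm (x, y, z), 0.08 kg, standing before the riser. The point is its centre, 30 mm up; x points from its low scoop front to its high back, y left, z up. Side walls 2 mm thick, leaning out: y = +-43 mm at the floor, +-49 mm at the top; full height (30 mm above this point) for x > -5 mm, lower in front. Inside floor: x -49 to +54, y -42 to +42 mm, 2 mm thick.
- bin_front (a point): Middle of the bin's low front, 63 mm before bin_mid and 13 mm above the bin's underside; axes as bin_mid. The front wall is 2 mm thick and 27 mm high and leans out: its lip is at x = -63 mm, its foot at x = -51 mm from bin_mid.
- tape_mid (a point): Yellow and black tape measure, upright on its edge, 0.19 kg. Case 34 mm thick (x), 71 mm long (y), 60 mm high (z); a short blade end sticks out 15 mm further at -y, close to the counter. The point is the centre of the case, 30 mm up.
- fittings_bin: Blue bin with fittings, same size as the empty one, in one outer bay; origin under its middle. A bystander.
- bolts_bin: Blue bin with bolts, same size, in the other outer bay; origin under its middle. A bystander.
- tape_roll: Brown roll of adhesive tape, 94 mm across and 48 mm high, on top of the riser near its right end; origin under its middle. A bystander.
- notebook: Cream ring-bound notebook, 210 x 152 x 14 mm, lying on the counter to the left of the work; origin under its middle. A bystander.

How it is judged (in metres and radians):
On the way, in this order (a step that is already met when the one before it is completed fails the run):
1. the tape measure lies in the bin, let go, while the bin is still out in front (x of tape_mid in the frame of bin_mid between -0.045 and 0.045 m and y of tape_mid in the frame of bin_mid between -0.032 and 0.032 m and z of tape_mid in the frame of bin_mid between -0.03 and 0.009 m and contact force between the fingers and tape below 0.1 N and x of bin_mid in the frame of rack below -0.06 m), for 0.2 s.
2. the bin with the tape measure in it is home in the middle bay (x of tape_mid in the frame of bin_mid between -0.045 and 0.045 m and y of tape_mid in the frame of bin_mid between -0.032 and 0.032 m and z of tape_mid in the frame of bin_mid between -0.03 and 0.009 m and x of bin_mid in the frame of rack between -0.017 and 0.005 m and y of bin_mid in the frame of rack between -0.015 and 0.015 m and x of bin_front in the frame of rack below -0.055 m and angle between the x axis of bin_mid and the x axis of rack, either way round below 0.1 rad and angle between bin_mid's own z axis and vertical below 0.06 rad), for 0.2 s.
At the end, for the whole second after the job is handed in: The tape measure lies in the bin, no higher than 9 mm above its normal upright height; the bin stands flat in the middle bay, low front out, within 9 mm of the back stop, 15 mm of the bay's middle and 0.1 rad of straight; the cover hangs within 0.06 rad of closed; no bystander was shifted (all of step 2 and value of joint cover below 0.06 rad and height (world z) of bin_mid below 0.034 m); the robot touches nothing.
It fails at once if the bin or the tape measure presses against the underside of the riser's shelf (contact force between any of parts_bin, tape and rack_c0 above 1 N).
It fails at once if a neighbouring bin is shifted by more than 15 mm (distance of any of fittings_bin, bolts_bin from where it was at the start of the episode above 0.015 m).
It fails at once if the roll of tape or the notebook are shifted by more than 30 mm (distance of any of tape_roll, notebook from where it was at the start of the episode above 0.03 m).
It also fails if it takes over 72 s, if anything falls off the work surface, if the arm or the gripper's body presses on something with over 40 N, if the wrist force passes 120 N, or if a joint passes its speed limit or range.

## Working session

There is one attempt and no reset: what is moved stays moved. The work goes in short steps, Python scripts to look and compute and a tool call to move; the robot and the scene stay as the last step left them, time stands still between calls to the robot, and variables do not carry over. Pictures are saved under pics/ and viewed, and the job is handed in when it is done.

Besides the shell and the picture viewer there is one more tool, called after "Request:" by a JSON object that holds its "fn" and its "kwargs". move_arm: Moves the arm, as the interface text tells. Its arguments: {"type":"object","properties":{"rows":{"type":"array","items":{"type":"array","items":{"type":"array","items":{"type":"number"}}}},"grip":{"type":"number"},"newtons":{"type":"number"}},"required":["rows"]}

```bash
mkdir -p pics
cat > h.py <<'E'
import numpy as np, cv2
from bench import sensors, viewer, hand_in, r
def snap(name,fn):
    s=viewer.snapshot(name); np.savez('pics/'+fn+'.npz',**{k:np.array(v) for k,v in s.items()})
    cv2.imwrite('pics/'+fn+'.png',cv2.cvtColor(np.array(s['color']),cv2.COLOR_RGB2BGR)); return s
def load(fn): return np.load('pics/'+fn+'.npz')
def proj(s,X):
    X=np.atleast_2d(X).astype(float); c=X@s['R'].T+s['t']; p=c@s['camera_matrix'].T; return p[:,:2]/p[:,2:]
def atz(s,uv,z):
    d=s['R'].T@np.linalg.inv(s['camera_matrix'])@np.array([uv[0],uv[1],1.]); o=-s['R'].T@s['t']
    return o+d*(z-o[2])/d[2]
def crop(fn,x0,y0,x1,y1,k,out):
    im=cv2.imread('pics/'+fn+'.png')[y0:y1,x0:x1]; cv2.imwrite('pics/'+out+'.png',cv2.resize(im,None,fx=k,fy=k,interpolation=cv2.INTER_CUBIC))
E
python3 - <<'E'
from h import *
for n in ['scene','top','wrist']:
    s=snap(n,n+'0'); print(n,s['camera_matrix'],-s['R'].T@s['t'],s['R'])
print(sensors.sense())
E
```

```text
scene [[382.18037418   0.         254.76800831]
 [  0.         382.18037418 189.51137843]
 [  0.           0.           1.        ]] [ 140.53381672 -405.61233959  940.03507151] [[ 0.74918478 -0.66229982 -0.00900619]
 [-0.51813295 -0.57752629 -0.6308737 ]
 [ 0.41262623  0.47730738 -0.77583327]]
top [[361.89329703   0.         263.19749382]
 [  0.         361.89329703 200.05137577]
 [  0.           0.           1.        ]] [498.02742875 132.11969332 996.64795025] [[ 0.02315929 -0.99971657  0.00551532]
 [-0.9942027  -0.02361027 -0.10489777]
 [ 0.10499826 -0.00305399 -0.99446772]]
wrist [[297.31863964   0.         251.60753883]
 [  0.         297.31863964 194.98261812]
 [  0.           0.           1.        ]] [152.22162388 584.3978755  373.73657695] [[ 0.35788242  0.93376461 -0.00195799]
 [ 0.8995249  -0.34419527  0.26904382]
 [ 0.25054967 -0.09804732 -0.96312595]]
{'time': 0.15, 'joint_pos': array([ 6.41497165e+01,  7.50502228e+00,  8.53150380e+01,  1.59073918e-03,
        8.72607218e+01, -4.89497672e+00]), 'qd': array([-0.0469869 , -0.11416707, -0.10817302, -0.01179254, -0.09612726,
       -0.00420841]), 'joint_efforts': array([ 9.46017608e-04, -5.70061541e+01, -5.01160955e+01, -2.04240077e-04,
        9.59575817e-03, -4.30290675e-05]), 'tool_pos': array([214.39567209, 559.95546456, 238.48604275]), 'tcp_rot': array([-1.79919648e+02, -8.47611782e-03,  1.59044610e+02]), 'ft_force': array([-0.32311204, -0.25547582,  0.34541859]), 'wrist_torque': array([-0.03435444,  0.0103978 ,  0.00715509]), 'finger_gap': 85.63350624471968}
```

View pics/scene0.png

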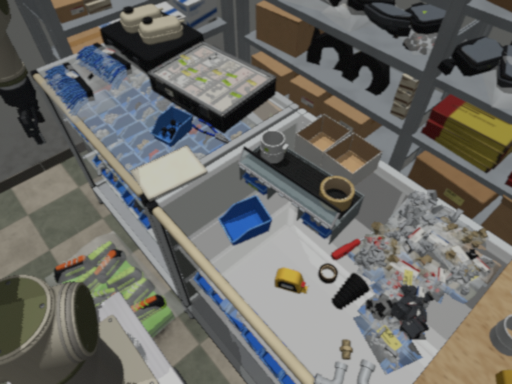

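View pics/top0.png

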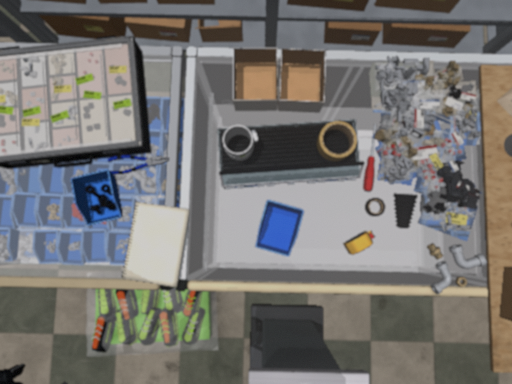

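View pics/wrist0.png

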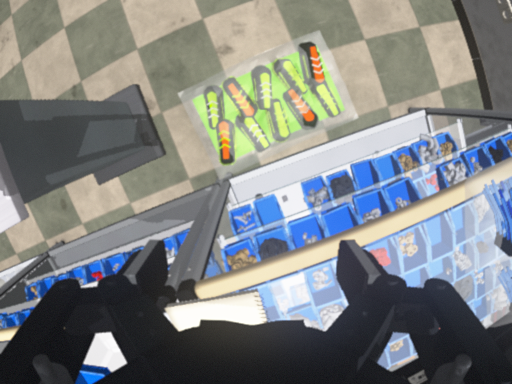

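Run:
```python
from h import *
crop('top0',205,110,385,265,4.4,'t0a')
crop('scene0',205,115,375,305,3.15,'s0a')
```

```text
(no output)
```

View pics/t0a.png

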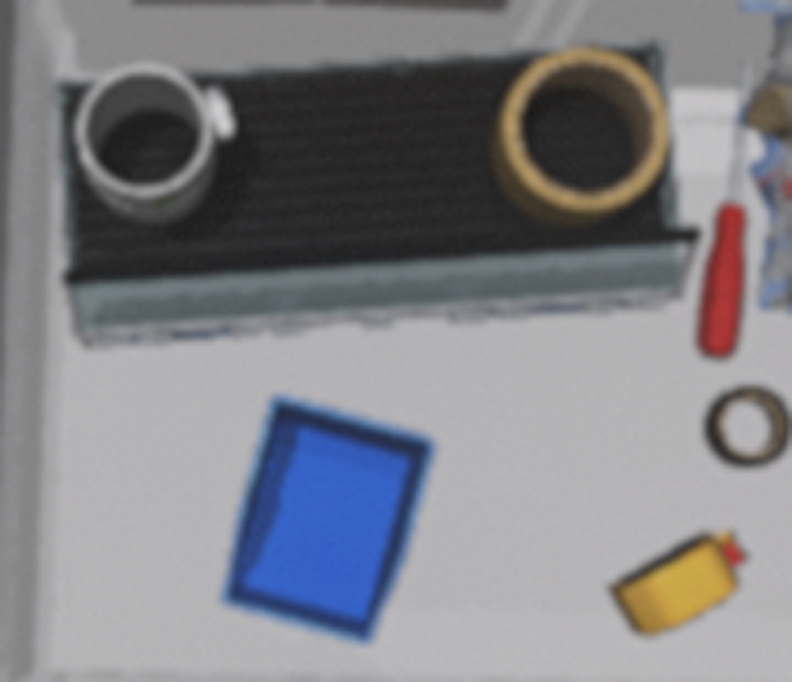

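View pics/s0a.png

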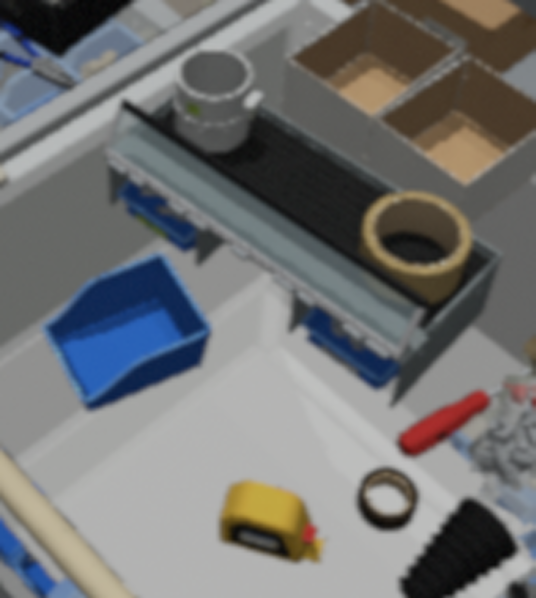

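```bash
cat > f.py <<'E'
from h import *
t=load('top0'); s=load('scene0')
T=lambda u,v:(u/4.4+205,v/4.4+110)
S=lambda u,v:(u/3.15+205,v/3.15+115)
def pr(l,p): print(l,np.round(p,1))
E
python3 - <<'E'
from f import *
for z in (79,): 
  pr('RL',atz(t,T(62,82),z));pr('RR',atz(t,T(662,45),z))
  pr('FL',atz(t,T(80,335),z));pr('FR',atz(t,T(685,290),z))
for u,v in((70,275),(695,235)): pr('strip',atz(t,T(u,v),140))
print('bin rim')
for u,v in((277,398),(433,440)): pr('b',atz(t,T(u,v),62))
for u,v in((225,600),(370,640)): pr('f',atz(t,T(u,v),27))
for u,v in((160,255),(208,328)): pr('b scene',atz(s,S(u,v),62))
for u,v in((46,328),(92,405)): pr('f scene',atz(s,S(u,v),27))
print('tape')
for u,v in((612,588),(645,635),(735,575),(712,533)): pr('t',atz(t,T(u,v),60))
for u,v in((240,482),(305,498),(300,555),(222,538)): pr('s60',atz(s,S(u,v),60)); pr('s0',atz(s,S(u,v),0))
pr('rs',atz(s,S(497,258),79)); pr('ls',atz(s,S(112,150),81))
E
```

```text
RL [779.  248.4  79. ]
RR [ 810.4 -107.    79. ]
FL [628.3 232.5  79. ]
FR [ 663.3 -119.9   79. ]
strip [652.5 232.4 140. ]
strip [ 682.9 -108.8  140. ]
bin rim
b [596.  116.9  62. ]
b [573.3  24.5  62. ]
f [476.2 145.   27. ]
f [454.3  57.1  27. ]
b scene [593.7 114.4  62. ]
b scene [570.8  24.7  62. ]
f scene [476.9 141.3  27. ]
f scene [456.3  49.8  27. ]
tape
t [489.1 -81.5  60. ]
t [ 462.3 -100.7   60. ]
t [ 498.3 -153.6   60. ]
t [ 522.6 -140.2   60. ]
s60 [ 488.2 -101.7   60. ]
s0 [512. -81.   0.]
s60 [ 517.2 -146.4   60. ]
s0 [ 542.8 -128.8    0. ]
s60 [ 479.5 -177.5   60. ]
s0 [ 502.6 -162.     0. ]
s60 [ 444.2 -127.2   60. ]
s0 [ 464.9 -108.2    0. ]
rs [ 809.6 -101.8   79. ]
ls [635.5 231.9  81. ]
```

```bash
cat >> h.py <<'E'
from scipy.spatial.transform import Rotation as Ro
def rot(roll,pitch,yaw): return Ro.from_euler('xyz',[roll,pitch,yaw],degrees=True)
def rel(p0,e0,p1,e1):
    R0=rot(*e0); R1=rot(*e1)
    return np.round(np.r_[R0.inv().apply(np.array(p1)-p0)/1000,(R0.inv()*R1).as_rotvec(degrees=True)],4)
def cur():
    s=sensors.sense(); return s['tool_pos'],s['tcp_rot']
E
python3 - <<'E'
from f import *
for v in (268,275,281,287,293): print(v,[np.round(atz(t,(300,v),z)[:1]) for z in (0,60,120)])
print(rel([214.6,560.3,239.3],[180,0,159.04],[480,-100,260],[180,0,121]))
print(rel([214.6,560.3,239.3],[180,0,159.04],[400,260,260],[180,0,140]))
E
```

```text
268 [array([420.]), array([425.]), array([429.])]
275 [array([401.]), array([407.]), array([413.])]
281 [array([385.]), array([392.]), array([399.])]
287 [array([369.]), array([377.]), array([385.])]
293 [array([354.]), array([362.]), array([371.])]
[-4.840e-01 -5.217e-01 -2.070e-02  0.000e+00 -0.000e+00  3.804e+01]
[-0.2806 -0.2141 -0.0207  0.     -0.     19.04  ]
```

Request:
{"fn": "move_arm", "kwargs": {"rows": [[[-0.28, -0.214, -0.02, 0, 0, 19], [-0.28, -0.214, -0.02, 0, 0, 19], [-0.28, -0.214, -0.02, 0, 0, 19], [-0.28, -0.214, -0.02, 0, 0, 19], [-0.28, -0.214, -0.02, 0, 0, 19], [-0.28, -0.214, -0.02, 0, 0, 19], [-0.484, -0.522, -0.02, 0, 0, 38], [-0.484, -0.522, -0.02, 0, 0, 38], [-0.484, -0.522, -0.02, 0, 0, 38], [-0.484, -0.522, -0.02, 0, 0, 38], [-0.484, -0.522, -0.02, 0, 0, 38], [-0.484, -0.522, -0.02, 0, 0, 38], [-0.484, -0.522, -0.02, 0, 0, 38], [-0.484, -0.522, -0.02, 0, 0, 38], [-0.484, -0.522, -0.02, 0, 0, 38], [-0.484, -0.522, -0.02, 0, 0, 38], [-0.484, -0.522, -0.02, 0, 0, 38], [-0.484, -0.522, -0.02, 0, 0, 38]]]}}

```text
time: 1.95
tool_pos: [479.6, -99.2, 259.1]
tcp_rot: [-180.0, -0.0, 121.1]
ft_force: [0.0, 0.1, -0.4]
finger_gap: 85.5
```

Run:
```python
from h import *
s=snap('wrist','wrist1'); print(cur(),-s['R'].T@s['t'])
im=cv2.imread('pics/wrist1.png');cv2.imwrite('pics/w1b.png',cv2.resize(im,None,fx=1.5,fy=1.5))
```

```text
(array([479.68471714, -99.03480516, 259.23629008]), array([ 1.79995826e+02, -2.14229971e-02,  1.21128913e+02])) [445.79640604 -41.03788609 394.56524267]
```

View pics/w1b.png

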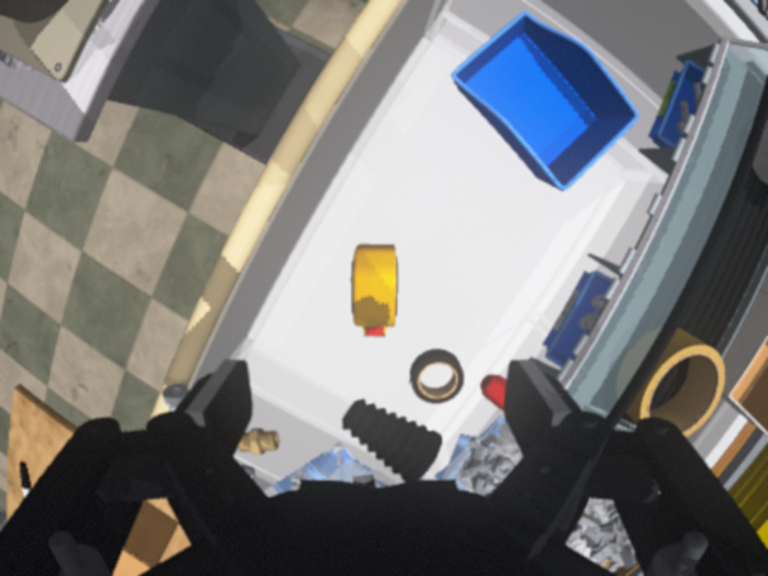

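```bash
cat >> h.py <<'E'
def fe(s,uv,z):
    K=s['camera_matrix']; a=(uv[0]-K[0,2])/K[0,0]; b=(uv[1]-K[1,2])/K[1,1]; th=np.hypot(a,b)
    d=np.array([a/th*np.sin(th),b/th*np.sin(th),np.cos(th)]) if th>1e-9 else np.array([0,0,1.])
    d=s['R'].T@d; o=-s['R'].T@s['t']; return o+d*(z-o[2])/d[2]
E
python3 - <<'E'
from h import *
crop('wrist1',215,150,290,235,7,'w1c')
crop('wrist1',290,0,512,260,2.3,'w1d')
E
```

```text
(no output)
```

View pics/w1c.png

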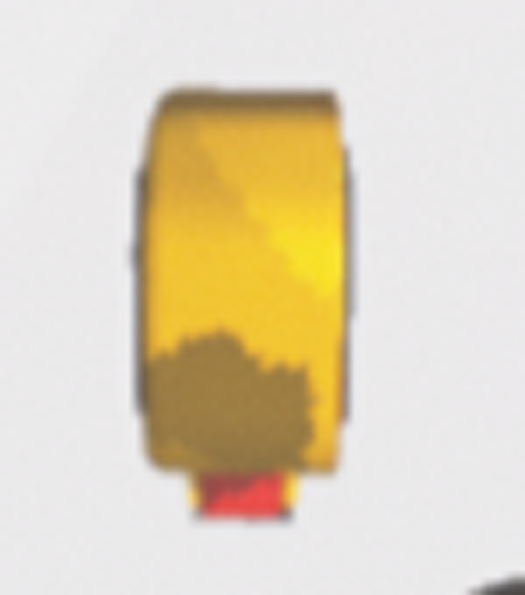

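View pics/w1d.png

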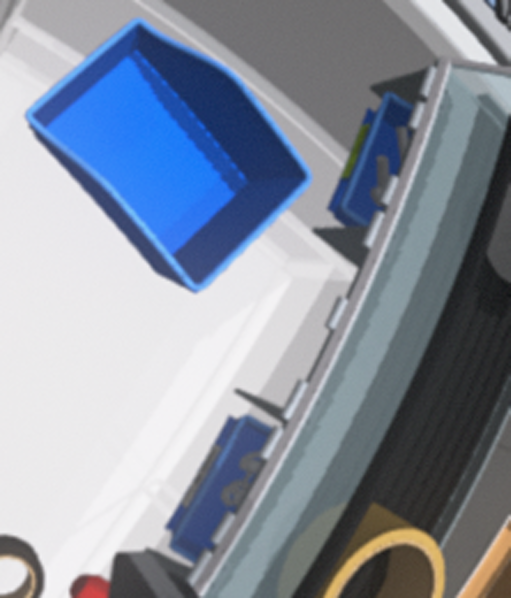

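Run:
```python
from h import *
s=load('wrist1')
C=lambda u,v:(u/7+215,v/7+150)
D=lambda u,v:(u/2.3+290,v/2.3)
p=lambda l,x:print(l,np.round(x,1))
for l,u,v,z in(('topend L',150,100,30),('topend R',338,95,30),('botL',150,470,30),('botR',338,470,30),('Lside',138,280,30),('Rside',350,280,30),('tipblade',243,518,5)): p(l,fe(s,C(u,v),z))
for l,u,v,z in(('backL',308,178,62),('backR',195,290,62),('frontR',28,115,27),('frontL',137,20,27),('panR',235,390,0),('panL',315,230,0),('floor',240,185,2),('floor',165,262,2)): p(l,fe(s,D(u,v),z))
```

```text
topend L [ 461.7 -103.9   30. ]
topend R [489.8 -85.9  30. ]
botL [ 496.9 -164.    30. ]
botR [ 526.8 -145.9   30. ]
Lside [ 476.6 -133.5   30. ]
Rside [ 509.5 -113.7   30. ]
tipblade [ 521.5 -171.6    5. ]
backL [598.1 118.5  62. ]
backR [574.3  26.3  62. ]
frontR [456.5  61.5  27. ]
frontL [478.3 148.2  27. ]
panR [658.2   3.4   0. ]
panL [649.  122.8   0. ]
floor [587.7 111.3   2. ]
floor [571.8  41.2   2. ]
```

Run:
```python
from h import *
p,e=[479.9,-100,260],[180,0,121]
for z in (80,29): print(rel(p,e,[494,-124.5,z],[180,0,121]))
```

```text
[-0.0283 -0.0005  0.18    0.      0.      0.    ]
[-0.0283 -0.0005  0.231   0.      0.      0.    ]
```

Request:
{"fn": "move_arm", "kwargs": {"rows": [[[-0.028, -0.001, 0.05, 0, 0, 0], [-0.028, -0.001, 0.1, 0, 0, 0], [-0.028, -0.001, 0.14, 0, 0, 0], [-0.028, -0.001, 0.17, 0, 0, 0], [-0.028, -0.001, 0.19, 0, 0, 0], [-0.028, -0.001, 0.21, 0, 0, 0], [-0.028, -0.001, 0.225, 0, 0, 0], [-0.028, -0.001, 0.23, 0, 0, 0], [-0.028, -0.001, 0.23, 0, 0, 0]]]}}

```text
time: 2.9
tool_pos: [493.0, -123.7, 28.8]
tcp_rot: [-180.0, -0.1, 121.1]
ft_force: [-0.3, 0.1, 0.0]
finger_gap: 85.4
```

Run:
```python
from h import *
s=snap('wrist','wrist2'); snap('scene','scene2')
crop('scene2',205,115,375,305,3.15,'s2a')
im=cv2.imread('pics/wrist2.png');cv2.imwrite('pics/w2b.png',cv2.resize(im,None,fx=1.5,fy=1.5))
```

```text
(no output)
```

View pics/w2b.png

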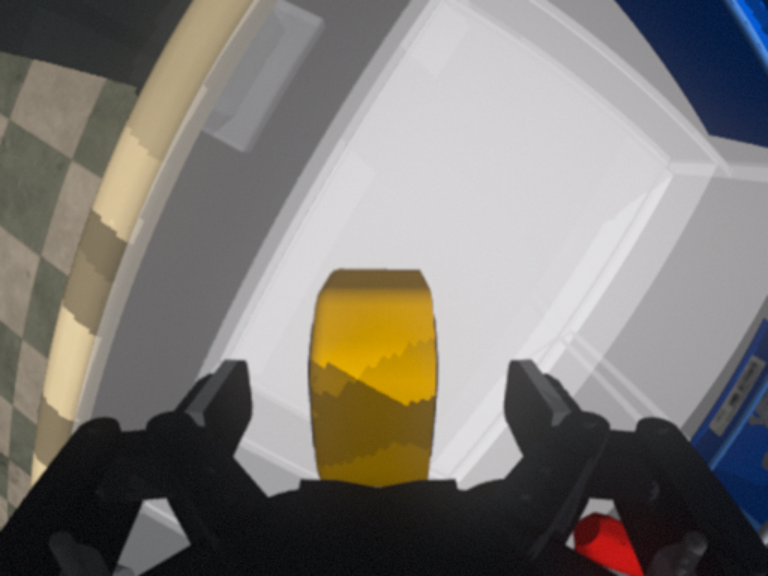

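Request:
{"fn": "move_arm", "kwargs": {"rows": [[[0, 0, 0, 0, 0, 0], [0, 0, 0, 0, 0, 0], [0, 0, 0, 0, 0, 0], [0, 0, 0, 0, 0, 0], [0, 0, 0, 0, 0, 0], [0, 0, 0, 0, 0, 0], [0, 0, 0, 0, 0, 0], [0, 0, 0, 0, 0, 0]]], "grip": 0.2, "newtons": 40}}

```text
time: 3.8
tool_pos: [493.8, -125.0, 29.8]
tcp_rot: [180.0, 0.0, 121.0]
ft_force: [-1.1, 0.0, 5.9]
finger_gap: 33.5
```

Run:
```python
from h import *
p,e=[494,-124.5,29.8],[180,0,121]
for x,y,z,w in ((494,-124.5,150,121),(515,-20,150,53),(535.6,83.5,150,-14.3)): print(rel(p,e,[x,y,z],[180,0,w]))
```

```text
[ 0.      0.     -0.1202  0.      0.      0.    ]
[ 0.0788  0.0718 -0.1202  0.     -0.     68.    ]
[ 1.569e-01  1.428e-01 -1.202e-01  0.000e+00 -0.000e+00  1.353e+02]
```

Request:
{"fn": "move_arm", "kwargs": {"rows": [[[0, 0, -0.02, 0, 0, 0], [0, 0, -0.05, 0, 0, 0], [0, 0, -0.09, 0, 0, 0], [0, 0, -0.12, 0, 0, 8], [0.014, 0.013, -0.12, 0, 0, 16], [0.024, 0.022, -0.12, 0, 0, 24], [0.034, 0.03, -0.12, 0, 0, 32], [0.045, 0.04, -0.12, 0, 0, 40], [0.055, 0.05, -0.12, 0, 0, 48], [0.065, 0.059, -0.12, 0, 0, 56], [0.074, 0.067, -0.12, 0, 0, 64], [0.084, 0.076, -0.12, 0, 0, 72], [0.093, 0.085, -0.12, 0, 0, 80], [0.102, 0.093, -0.12, 0, 0, 88], [0.111, 0.101, -0.12, 0, 0, 96], [0.12, 0.109, -0.12, 0, 0, 104], [0.13, 0.118, -0.12, 0, 0, 112], [0.139, 0.127, -0.12, 0, 0, 120], [0.148, 0.135, -0.12, 0, 0, 128], [0.157, 0.143, -0.12, 0, 0, 135.3]]]}}

```text
time: 5.8
tool_pos: [534.5, 84.0, 148.4]
tcp_rot: [180.0, 0.1, -14.6]
ft_force: [0.2, -0.1, -1.6]
finger_gap: 33.4
```

Request:
{"fn": "move_arm", "kwargs": {"rows": [[[0, 0, 0, 0, 0, 0], [0, 0, 0, 0, 0, 0]]]}}

```text
time: 6.0
tool_pos: [534.5, 83.3, 148.6]
tcp_rot: [180.0, 0.1, -14.0]
ft_force: [-0.2, 0.4, -2.3]
finger_gap: 33.7
```

Run:
```python
from h import *
s=snap('wrist','wrist3'); snap('top','top3'); snap('scene','scene3'); print(cur())
im=cv2.imread('pics/wrist3.png');cv2.imwrite('pics/w3b.png',cv2.resize(im,None,fx=1.5,fy=1.5))
```

```text
(array([534.819598  ,  82.86631573, 149.08355569]), array([ 1.79983141e+02,  1.89467972e-02, -1.41510962e+01]))
```

View pics/w3b.png

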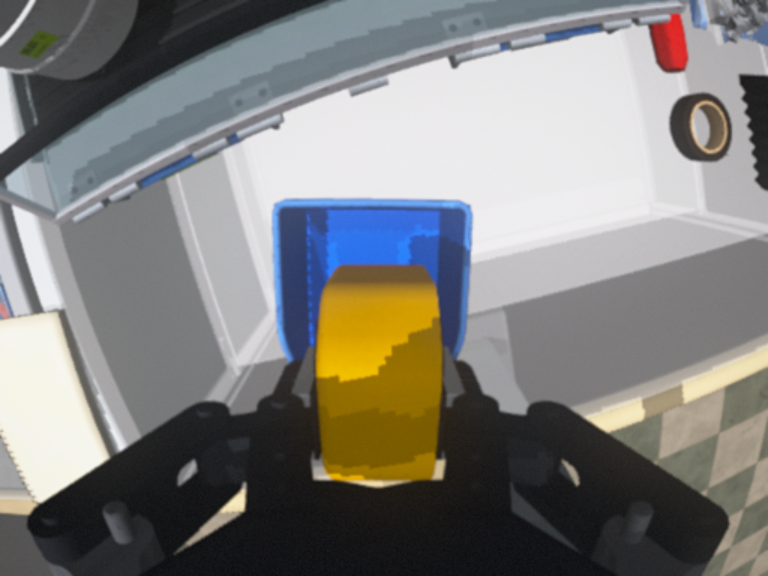

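Run:
```python
from h import *
crop('wrist3',170,120,330,250,4.8,'w3c')
crop('scene3',205,115,375,305,3.15,'s3a')
```

```text
(no output)
```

View pics/w3c.png

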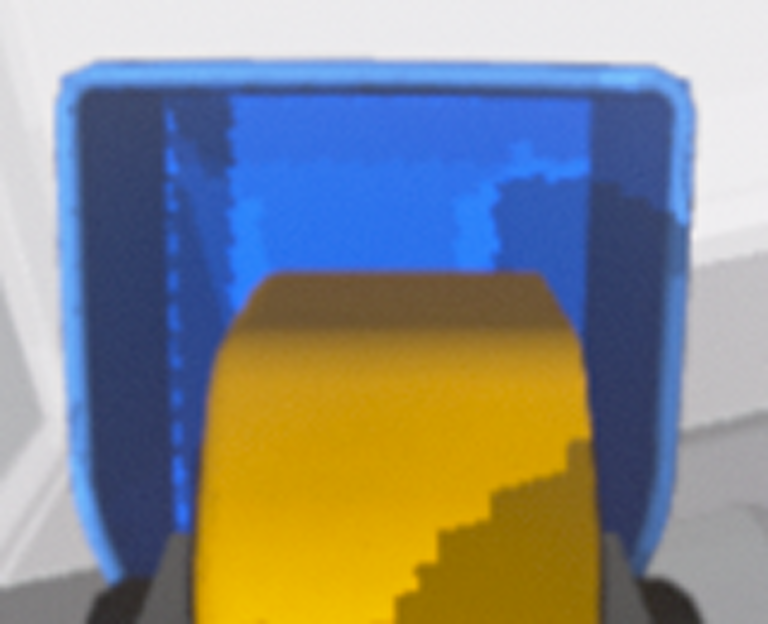

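View pics/s3a.png

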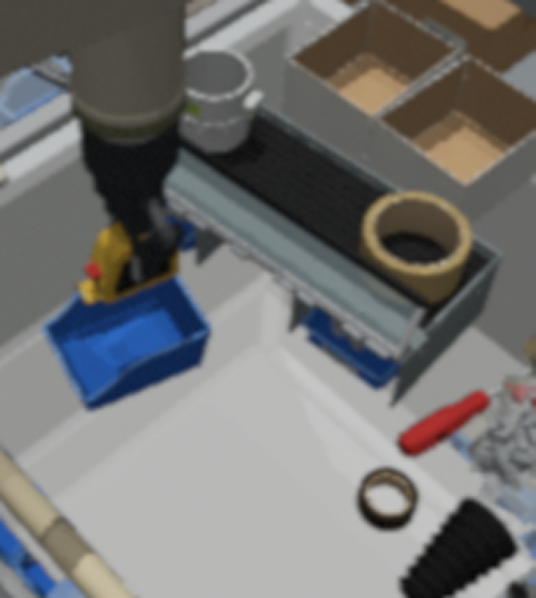

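Run:
```python
from h import *
s=load('wrist3')
C=lambda u,v:(u/4.8+170,v/4.8+120)
R=Ro.from_euler('z',-14.3,degrees=True)
tcp=np.array([535,83,0])
for l,u,v,z in(('bL',70,66,62),('bR',682,68,62),('L',62,250,62),('R',690,250,62),('tapefrontmid',400,271,130+30),('tapeL',197,560,150),('tapeR',600,560,150)):
    x=fe(s,C(u,v),z); print(l,np.round(x,1),'rel tcp in bin axes',np.round(R.inv().apply(x-tcp),1))
```

```text
bL [600.5 119.2  62. ] rel tcp in bin axes [54.6 51.3 62. ]
bR [576.8  26.   62. ] rel tcp in bin axes [ 54.6 -44.9  62. ]
L [572.4 128.8  62. ] rel tcp in bin axes [24.9 53.7 62. ]
R [547.9  30.8  62. ] rel tcp in bin axes [ 25.4 -47.4  62. ]
tapefrontmid [576.   72.5 160. ] rel tcp in bin axes [ 42.4  -0.  160. ]
tapeL [549.7 100.4 150. ] rel tcp in bin axes [  9.9  20.5 150. ]
tapeR [539.6  60.2 150. ] rel tcp in bin axes [ 10.1 -20.9 150. ]
```

Request:
{"fn": "move_arm", "kwargs": {"rows": [[[0, -0.0015, 0.03, 0, 0, 0], [0, -0.0015, 0.06, 0, 0, 0], [0, -0.0015, 0.085, 0, 0, 0], [0, -0.0015, 0.1, 0, 0, 0], [0, -0.0015, 0.11, 0, 0, 0], [0, -0.0015, 0.115, 0, 0, 0], [0, -0.0015, 0.116, 0, 0, 0], [0, -0.0015, 0.116, 0, 0, 0]]]}}

```text
time: 6.95
tool_pos: [536.2, 84.9, 34.2]
tcp_rot: [-180.0, -0.1, -14.3]
ft_force: [0.5, 0.6, -2.0]
finger_gap: 33.5
```

Request:
{"fn": "move_arm", "kwargs": {"rows": [[[0, 0, 0.001, 0, 0, 0], [0, 0, 0.001, 0, 0, 0], [0, 0, 0.001, 0, 0, 0], [0, 0, 0.001, 0, 0, 0]]], "grip": 0.54}}

```text
time: 7.35
tool_pos: [535.7, 85.0, 32.8]
tcp_rot: [-180.0, -0.0, -14.3]
ft_force: [-1.3, 0.4, -0.1]
finger_gap: 46.0
```

Run:
```python
from h import *
s=snap('wrist','wrist4'); snap('scene','scene4');print(sensors.sense()['finger_gap'])
a=cv2.resize(cv2.imread('pics/wrist4.png'),None,fx=.9,fy=.9)
crop('scene4',205,175,305,265,3.8,'s4a'); b=cv2.imread('pics/s4a.png')
im=np.zeros((346,461+380,3),np.uint8);im[:a.shape[0],:461]=a[:346];im[:342,461:]=b;cv2.imwrite('pics/c4.png',im)
```

```text
46.03595552218806
```

View pics/c4.png

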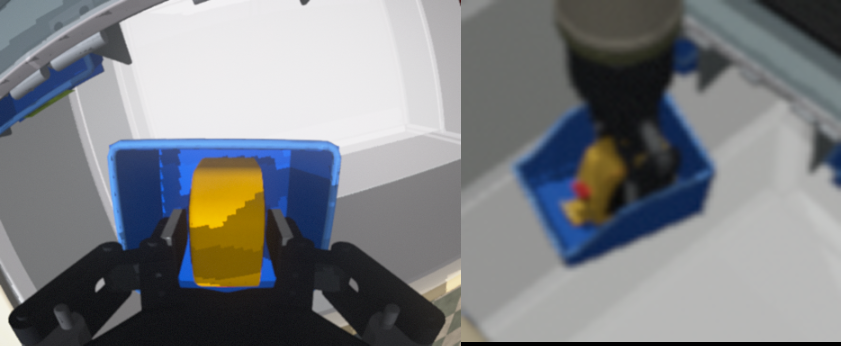

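Request:
{"fn": "move_arm", "kwargs": {"rows": [[[0, 0, -0.02, 0, 0, 0], [0, 0, -0.05, 0, 0, 0], [0, 0, -0.1, 0, 0, 0], [0, 0, -0.14, 0, 0, 0], [-0.03, 0, -0.17, 0, 0, 0], [-0.07, 0, -0.17, 0, 0, -8], [-0.07, 0, -0.17, 0, 0, -16], [-0.07, 0, -0.17, 0, 0, -24], [-0.07, 0, -0.17, 0, 0, -32], [-0.07, 0, -0.17, 0, 0, -40], [-0.07, 0, -0.17, 0, 0, -48], [-0.07, 0, -0.17, 0, 0, -56], [-0.07, 0, -0.17, 0, 0, -64], [-0.07, 0, -0.17, 0, 0, -72], [-0.07, 0, -0.17, 0, 0, -80], [-0.07, 0, -0.17, 0, 0, -86], [-0.07, 0, -0.17, 0, 0, -90], [-0.07, 0, -0.17, 0, 0, -90]]]}}

```text
time: 9.25
tool_pos: [467.5, 102.2, 202.3]
tcp_rot: [180.0, -0.0, 75.8]
ft_force: [0.6, 0.3, 0.5]
finger_gap: 46.1
```

Run:
```python
from h import *
t=snap('top','top5');s=snap('wrist','wrist5');sc=snap('scene','scene5');print(cur())
im=cv2.imread('pics/wrist5.png');cv2.imwrite('pics/w5b.png',cv2.resize(im,None,fx=1.5,fy=1.5))
for h in (0,30,60,90,120,150): print(h,[(np.round(atz(t,(300,v),h),0),np.round(proj(sc,atz(t,(300,v),h))[0])) for v in (283,293)])
crop('scene5',140,190,340,384,3,'s5a')
crop('top5',205,110,385,300,4.,'t5a')
```

```text
(array([467.48921164, 102.17939229, 202.29586191]), array([-1.79998560e+02, -2.37765866e-04,  7.56229835e+01]))
0 [(array([380.,  24.,   0.]), array([219., 271.])), (array([354.,  24.,   0.]), array([211., 277.]))]
30 [(array([384.,  28.,  30.]), array([218., 264.])), (array([358.,  27.,  30.]), array([211., 270.]))]
60 [(array([387.,  31.,  60.]), array([218., 257.])), (array([362.,  30.,  60.]), array([210., 263.]))]
90 [(array([391.,  34.,  90.]), array([217., 250.])), (array([367.,  34.,  90.]), array([210., 255.]))]
120 [(array([394.,  37., 120.]), array([216., 242.])), (array([371.,  37., 120.]), array([209., 247.]))]
150 [(array([398.,  41., 150.]), array([216., 234.])), (array([375.,  40., 150.]), array([208., 239.]))]
```

View pics/w5b.png

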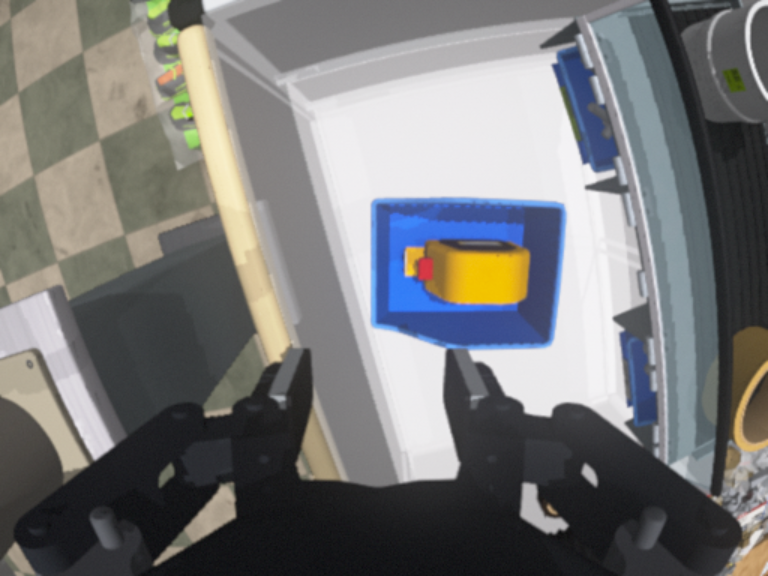

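View pics/s5a.png

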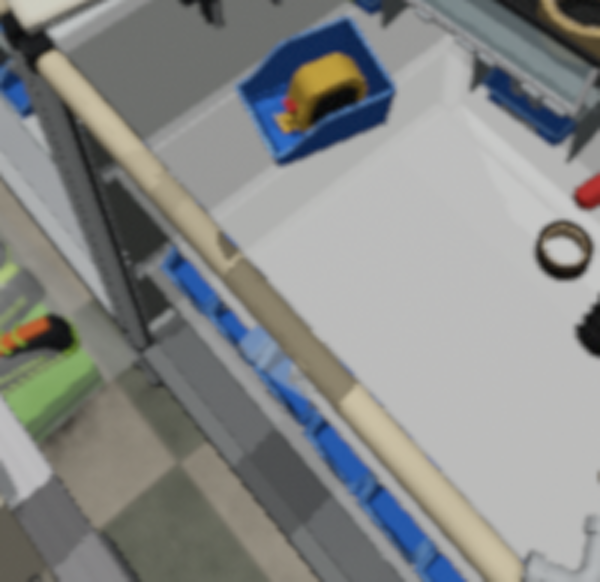

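View pics/t5a.png

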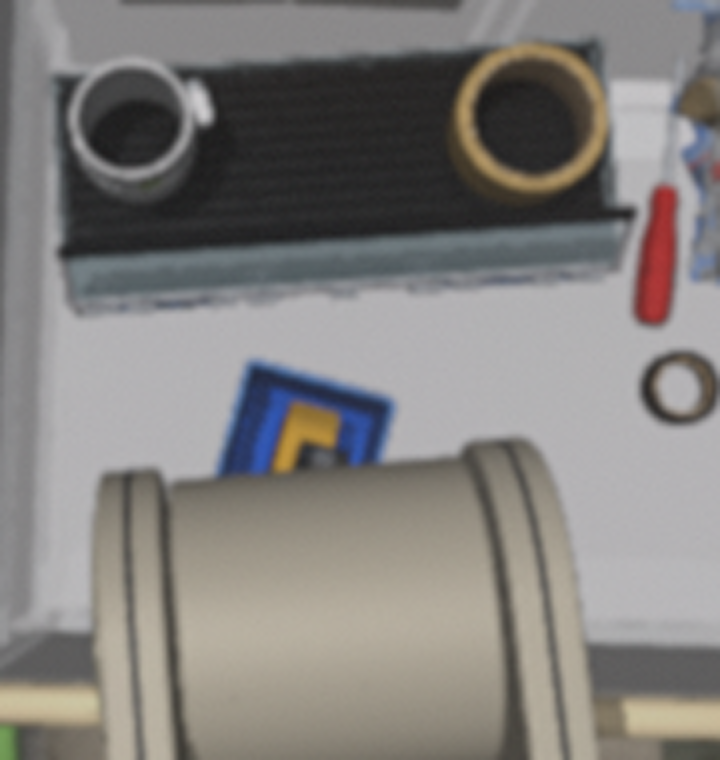

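Run:
```python
from h import *
crop('wrist5',235,120,395,245,5,'w5c')
crop('wrist5',360,0,512,340,2.2,'w5d')
```

View pics/w5c.png

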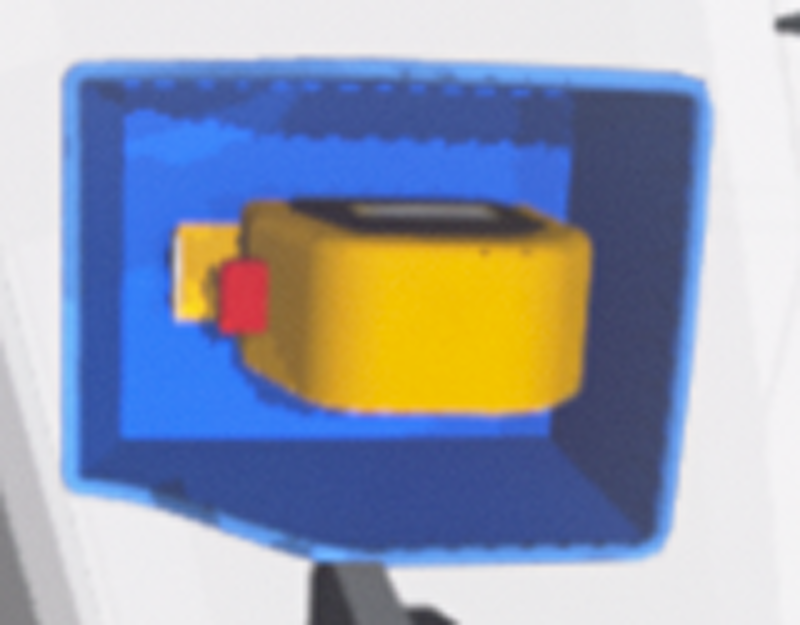

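View pics/w5d.png

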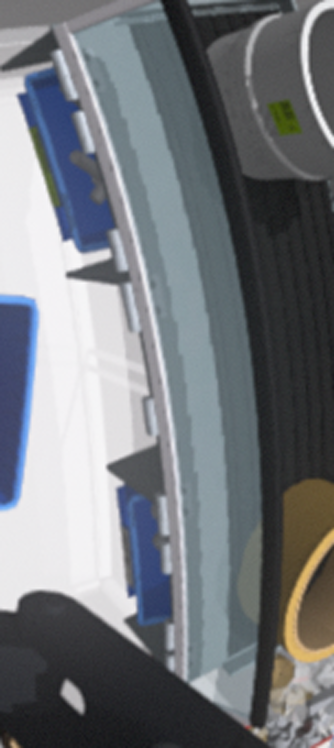

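Run:
```python
from h import *
s=load('wrist5')
C=lambda u,v:(u/5+235,v/5+120)
D=lambda u,v:(u/2.2+360,v/2.2)
tcp=np.array([467.5,102.2,0]);R=Ro.from_euler('z',-14.3,degrees=True)
P={}
for l,u,v,z in(('fL',66,70,27),('fR',66,488,27),('bL',708,82,62),('bR',662,552,62)):
    x=fe(s,C(u,v),z);P[l]=x;print(l,np.round(x,1),np.round(R.inv().apply(x-tcp),1))
for l,u,v,z in(('floorFL',125,115,2),('floorFR',122,438,2),('floorBR',552,436,2),('blade',175,270,4)): print(l,np.round(R.inv().apply(fe(s,C(u,v),z)-tcp),1))
for l,u,v,z in(('pL',67,274,0),('pR',108,468,0),('pRR',128,620,0)): print(l,np.round(fe(s,D(u,v),z),1))
```

```text
fL [477.2 148.6  27. ] [-2.1 47.4 27. ]
fR [454.1  59.6  27. ] [ -2.4 -44.5  27. ]
bL [600.2 120.8  62. ] [124.   50.8  62. ]
bR [575.6  25.4  62. ] [123.7 -47.7  62. ]
floorFL [10.9 35.5  2. ]
floorFR [ 10.6 -41.    2. ]
floorBR [116.6 -41.2   2. ]
blade [22.5  0.1  4. ]
pL [647.5 120.8   0. ]
pR [659.3   0.9   0. ]
pRR [ 672.2 -117.6    0. ]
```

Run:
```python
from h import *
p,e=[467.5,102.2,202.3],[180,0,75.6]
L=np.array([469.7,102.5,19.7]); d=rot(156,0,75.6).apply([0,0,1]); print(d)
for k in (60,30,0): print(rel(p,e,L-k*d,[156,0,75.6]))
```

```text
[ 0.39395826 -0.10115129 -0.91354546]
[ 8.000e-04 -2.230e-02  1.278e-01 -2.400e+01 -0.000e+00 -0.000e+00]
[ 8.000e-04 -1.010e-02  1.552e-01 -2.400e+01 -0.000e+00 -0.000e+00]
[ 8.000e-04  2.100e-03  1.826e-01 -2.400e+01 -0.000e+00 -0.000e+00]
```

Request:
{"fn": "move_arm", "kwargs": {"rows": [[[0.001, -0.01, 0.03, -8, 0, 0], [0.001, -0.022, 0.06, -16, 0, 0], [0.001, -0.022, 0.1, -24, 0, 0], [0.001, -0.022, 0.128, -24, 0, 0], [0.001, -0.016, 0.142, -24, 0, 0], [0.001, -0.01, 0.155, -24, 0, 0], [0.001, -0.01, 0.155, -24, 0, 0], [0.001, -0.01, 0.155, -24, 0, 0]]], "grip": 0.2}}

```text
time: 10.2
tool_pos: [457.9, 105.5, 47.4]
tcp_rot: [156.0, 0.0, 75.7]
ft_force: [0.8, 0.0, -0.2]
finger_gap: 16.9
```

Run:
```python
from h import *
s=snap('wrist','wrist6');sc=snap('scene','scene6');print(cur())
crop('wrist6',130,80,400,270,2.9,'w6b')
crop('scene6',190,170,290,270,6,'s6b')
```

```text
(array([458.6436218 , 105.76131913,  48.34508717]), array([ 1.55941215e+02, -4.37706607e-02,  7.57064832e+01]))
```

View pics/w6b.png

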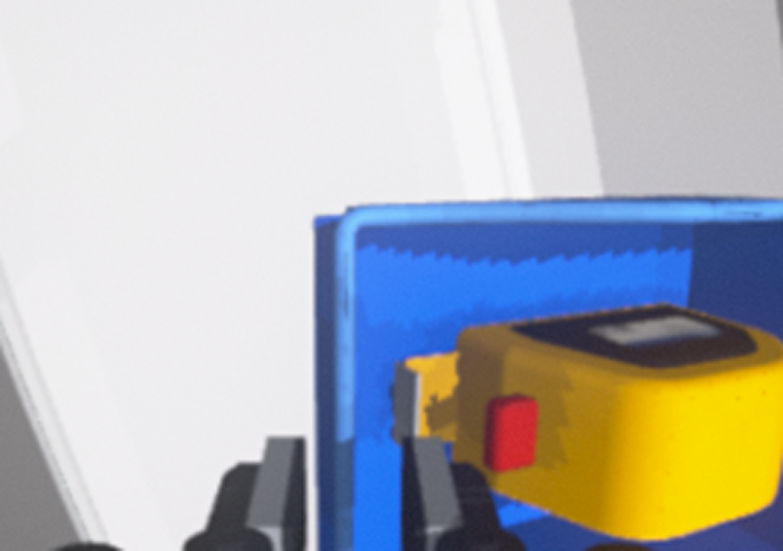

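View pics/s6b.png

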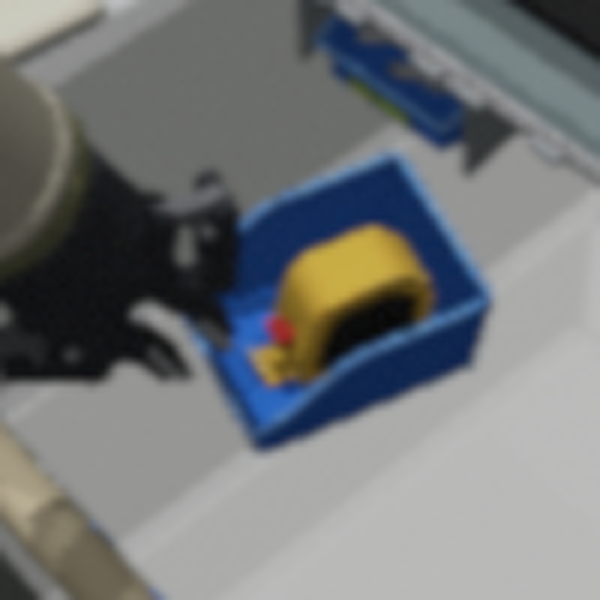

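Request:
{"fn": "move_arm", "kwargs": {"rows": [[[0, 0, 0.01, 0, 0, 0], [0, 0, 0.02, 0, 0, 0], [0, 0, 0.028, 0, 0, 0], [0, 0, 0.028, 0, 0, 0], [0, 0, 0.028, 0, 0, 0]]]}}

```text
time: 10.8
tool_pos: [469.2, 102.8, 22.0]
tcp_rot: [156.0, 0.0, 75.7]
ft_force: [-0.9, 0.2, 0.4]
finger_gap: 16.8
```

Run:
```python
from h import *
s=snap('wrist','wrist7');print(sensors.sense())
crop('wrist7',130,80,400,270,2.9,'w7b')
```

```text
{'time': 10.85, 'joint_pos': array([ 14.61745763, -15.52211709, 134.96100927, -17.57595243,
        40.58858494,  40.27166246]), 'qd': array([ 0.14147254, -0.32894551, -0.0263084 , -0.08943774, -0.07382957,
        0.04477167]), 'joint_efforts': array([-6.49518077e-02, -2.92833602e+01, -4.35100579e+01, -1.24384750e+00,
       -2.24582389e+00,  5.51726815e-03]), 'tool_pos': array([469.32263904, 102.86994091,  22.19522838]), 'tcp_rot': array([ 1.55980300e+02, -1.07457817e-02,  7.57338514e+01]), 'ft_force': array([ 0.84516325, -0.16645511,  0.26186316]), 'wrist_torque': array([ 0.00474018,  0.14451775, -0.02367701]), 'finger_gap': 17.33281350446735}
```

View pics/w7b.png

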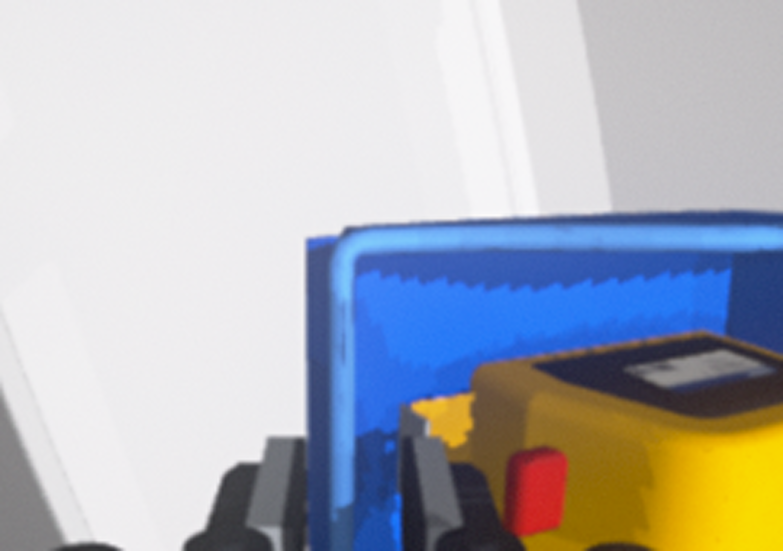

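Request:
{"fn": "move_arm", "kwargs": {"rows": [[[0, 0, 0, 0, 0, 0], [0, 0, 0, 0, 0, 0], [0, 0, 0, 0, 0, 0], [0, 0, 0, 0, 0, 0], [0, 0, 0, 0, 0, 0]]], "grip": 0, "newtons": 30}}

```text
time: 11.35
tool_pos: [468.9, 102.7, 21.6]
tcp_rot: [156.0, 0.0, 75.7]
ft_force: [-1.2, -0.7, -1.6]
finger_gap: 1.4
```

Run:
```python
from h import *
s=snap('wrist','wrist8');print(sensors.sense()['ft_force'],sensors.sense()['finger_gap'])
sc=snap('scene','scene8')
im=cv2.imread('pics/wrist8.png');cv2.imwrite('pics/w8b.png',cv2.resize(im,None,fx=1.5,fy=1.5))
crop('scene8',190,170,290,270,5,'s8b')
```

```text
[-0.69629088 -0.03020578 -0.24525378] 1.4538038405876603
```

View pics/w8b.png

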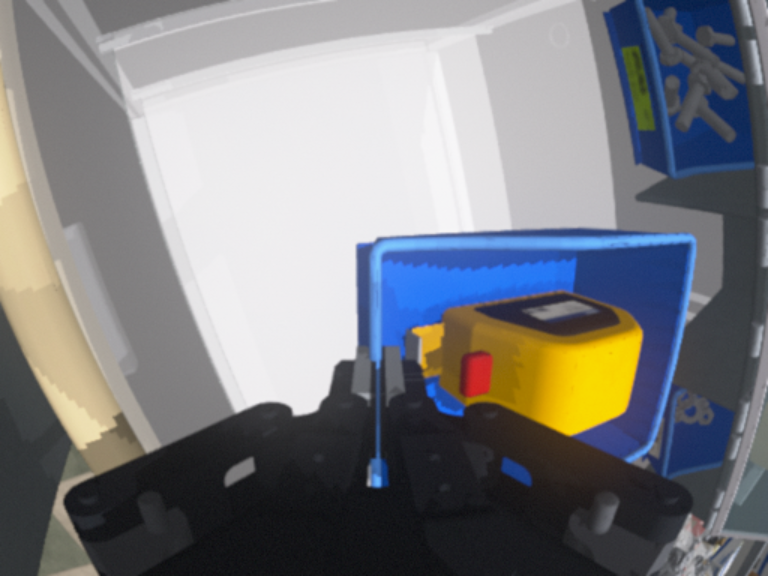

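View pics/s8b.png

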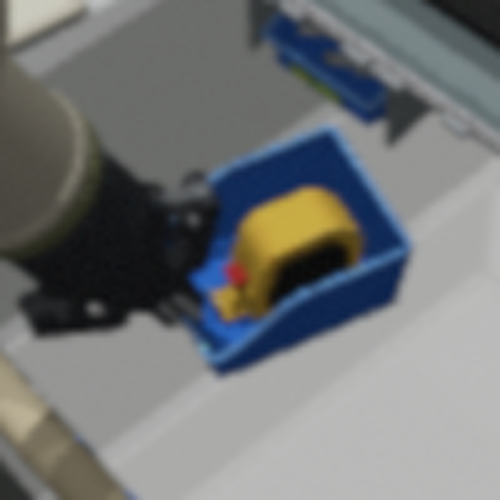

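```bash
cat >> h.py <<'E'
O=np.array([723.5,67.0,0]); YR=5.4
def rk(x,y,z=0): return O+Ro.from_euler('z',YR,degrees=True).apply([x,y,z])
E
python3 - <<'E'
from h import *
p,e=[468.9,102.8,21.8],[156,0,75.7]
for x in (-150,):
  print(rk(x-59,-1,21.8),rel(p,e,rk(x-59,-1,21.8),[156,0,95.4]))
E
```

```text
[515.52165771  46.33580055  21.8       ] [ -0.0432   0.054    0.024    0.       8.0127 -17.9968]
```

Request:
{"fn": "move_arm", "kwargs": {"rows": [[[-0.004, 0.005, 0.0022, 0, 0.73, -1.64], [-0.008, 0.01, 0.0044, 0, 1.46, -3.28], [-0.012, 0.015, 0.0067, 0, 2.2, -4.92], [-0.016, 0.02, 0.0089, 0, 2.93, -6.56], [-0.02, 0.025, 0.0111, 0, 3.66, -8.2], [-0.024, 0.03, 0.0133, 0, 4.4, -9.84], [-0.028, 0.035, 0.0156, 0, 5.1, -11.5], [-0.032, 0.04, 0.0178, 0, 5.9, -13.1], [-0.036, 0.045, 0.02, 0, 6.6, -14.8], [-0.04, 0.05, 0.0222, 0, 7.3, -16.4], [-0.0432, 0.054, 0.024, 0, 8, -18], [-0.0432, 0.054, 0.024, 0, 8, -18]]]}}

```text
time: 12.65
tool_pos: [516.0, 45.7, 21.7]
tcp_rot: [156.0, 0.0, 95.4]
ft_force: [0.1, -0.6, -3.0]
finger_gap: 0.7
```

Run:
```python
from h import *
s=snap('wrist','wrist9');print(sensors.sense()['ft_force'],sensors.sense()['finger_gap'],cur())
sc=snap('scene','scene9');snap('top','top9')
im=cv2.imread('pics/wrist9.png');cv2.imwrite('pics/w9b.png',cv2.resize(im,None,fx=1.5,fy=1.5))
crop('scene9',205,150,325,270,5,'s9b')
crop('top9',205,110,385,265,4.4,'t9b')
```

```text
[ 1.27074626 -1.20687861 -2.13364405] 1.3357201492753785 (array([515.75008497,  45.85599545,  21.62703603]), array([1.56022429e+02, 1.53110506e-02, 9.53411109e+01]))
```

View pics/w9b.png

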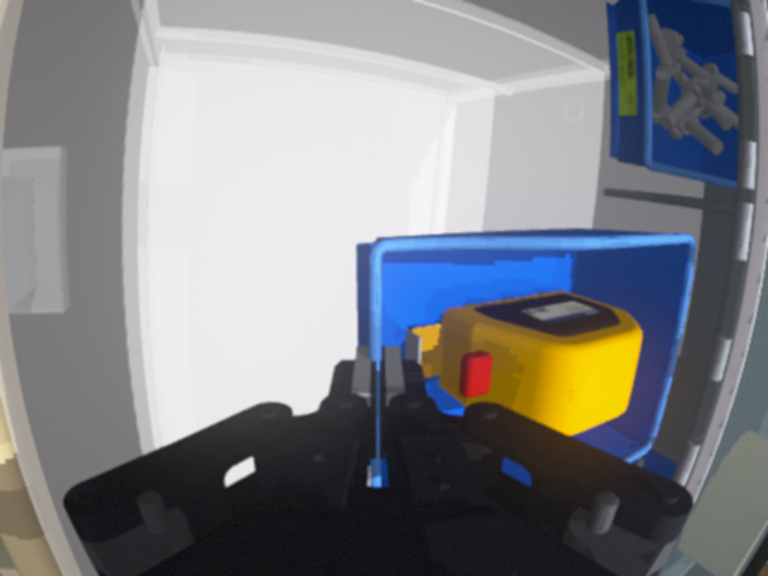

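View pics/s9b.png

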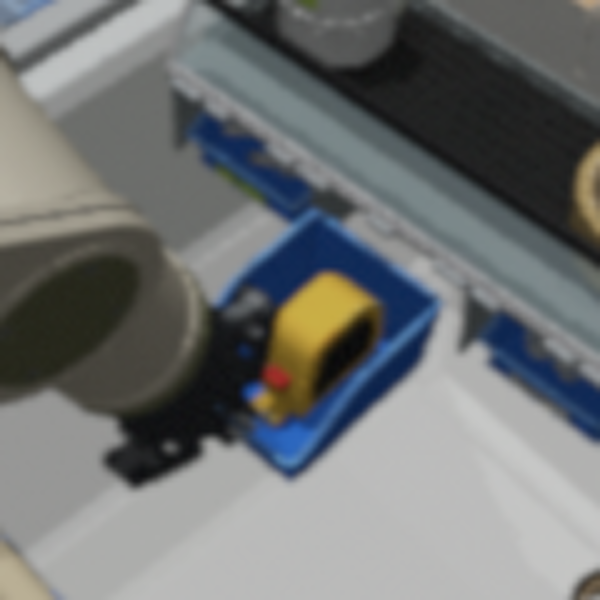

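View pics/t9b.png

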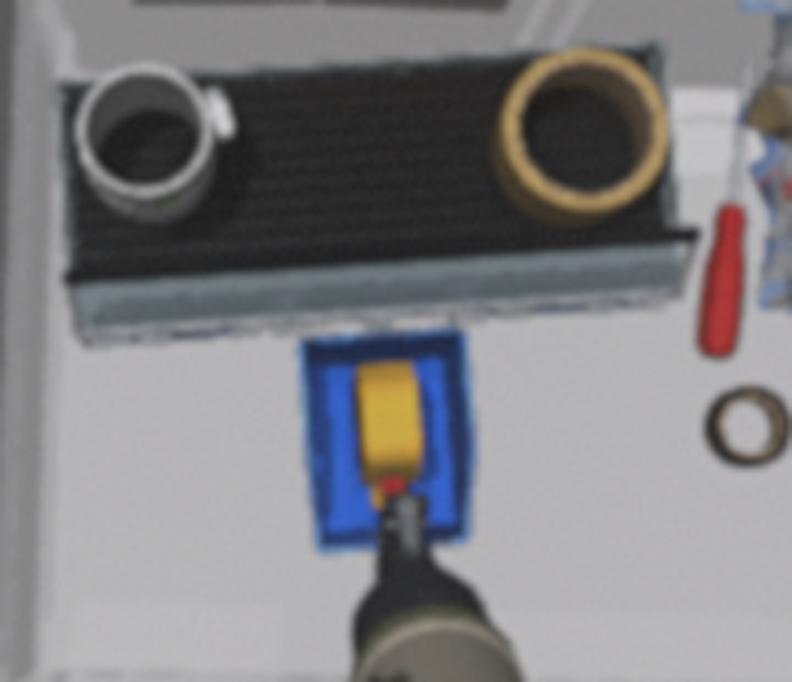

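Run:
```python
from h import *
t=load('top9');s=load('scene9');w=load('wrist9')
T=lambda u,v:(u/4.4+205,v/4.4+110)
S=lambda u,v:(u/5+205,v/5+150)
ax=Ro.from_euler('z',YR,degrees=True)
RL,RR,FL,FR=[atz(t,T(*q),79) for q in((62,82),(662,45),(80,335),(687,290))]
c=(RL+RR+FL+FR)/4
for n,q,z in (('bL',(303,340),62),('bR',(466,330),62),('fL',(320,550),27),('fR',(466,542),27)):
    x=atz(t,T(*q),z); print(n,np.round(x,1),np.round(ax.inv().apply(x-c),1))
print('rack c',c,[np.round(ax.inv().apply(q-c),1) for q in(RL,RR,FL,FR)])
print('scene')
for n,q,z in (('bL',(314,209),62),('bR',(438,300),62),('fR',(292,472),27),('pR',(467,350),0)):
    x=atz(s,S(*q),z); print(n,np.round(x,1),np.round(ax.inv().apply(x-O),1))
W=lambda u,v:(u/1.5,v/1.5)
print('wrist')
for n,q,z in (('bL',(694,238),62),('bR',(652,461),62),('fL',(377,242),27),('pL',(604,192),0)):
    x=fe(w,W(*q),z); print(n,np.round(x,1),np.round(ax.inv().apply(x-O),1))
```

```text
bL [630.9 102.2  62. ] [-85.3  47.3 -17. ]
bR [639.2   5.7  62. ] [-86.1 -49.7 -17. ]
fL [507.6  88.2  27. ] [-209.4   44.9  -52. ]
fR [ 5.145e+02 -3.000e-01  2.700e+01] [-210.8  -43.9  -52. ]
rack c [720.25503932  63.2094476   79.        ] [array([ 75.9, 178.8,   0. ]), array([  73.8, -177.9,    0. ]), array([-75.6, 177.2,   0. ]), array([ -74. , -178.1,    0. ])]
scene
bL [630.3 102.4  62. ] [-89.4  44.   62. ]
bR [637.8   6.9  62. ] [-91.  -51.8  62. ]
fR [514.7  -5.9  27. ] [-214.8  -52.9   27. ]
pR [659.7  -1.5   0. ] [-70.  -62.2   0. ]
wrist
bL [634.6 106.4  62. ] [-84.8  47.6  62. ]
bR [654.   -2.9  62. ] [-75.8 -63.1  62. ]
fL [510.7  92.4  27. ] [-209.4   45.3   27. ]
pL [648.1 120.9   0. ] [-70.   60.7   0. ]
```

Run:
```python
from h import *
p,e=np.array([515.5,46.3,21.8]),[156,0,95.4]
ax=Ro.from_euler('z',YR,degrees=True)
for d in((0,1.5,0),(60,1.5,0),(85,1.5,0)): print(rel(p,e,p+ax.apply(d),e))
```

```text
[0.0015 0.     0.     0.     0.     0.    ]
[0.0015 0.0548 0.0244 0.     0.     0.    ]
[0.0015 0.0777 0.0346 0.     0.     0.    ]
```

Request:
{"fn": "move_arm", "kwargs": {"rows": [[[0.0015, 0.005, 0.0022, 0, 0, 0], [0.0015, 0.01, 0.0045, 0, 0, 0], [0.0015, 0.017, 0.0076, 0, 0, 0], [0.0015, 0.024, 0.0107, 0, 0, 0], [0.0015, 0.031, 0.0138, 0, 0, 0], [0.0015, 0.038, 0.0169, 0, 0, 0], [0.0015, 0.045, 0.02, 0, 0, 0], [0.0015, 0.052, 0.0232, 0, 0, 0], [0.0015, 0.055, 0.0244, 0, 0, 0], [0.0015, 0.055, 0.0244, 0, 0, 0]]]}}

```text
time: 13.8
tool_pos: [576.0, 53.6, 21.8]
tcp_rot: [156.0, 0.0, 95.4]
ft_force: [0.6, 0.8, -3.1]
finger_gap: 0.9
```

Run:
```python
from h import *
s=snap('wrist','wrist10');print(sensors.sense()['ft_force'],sensors.sense()['finger_gap'],cur())
sc=snap('scene','scene10');snap('top','top10')
im=cv2.imread('pics/wrist10.png');cv2.imwrite('pics/w10b.png',cv2.resize(im,None,fx=1.5,fy=1.5))
crop('scene10',205,130,345,260,5,'s10b')
```

```text
[-0.42274338  0.62447762 -2.93656489] 1.0603675830813684 (array([575.55432265,  53.58302638,  21.68961597]), array([1.56017084e+02, 1.12659687e-02, 9.54405252e+01]))
```

View pics/w10b.png

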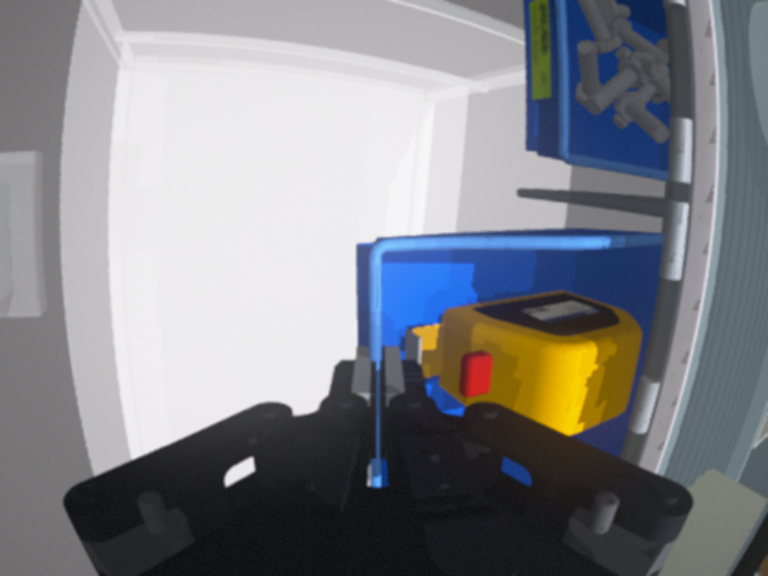

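View pics/s10b.png

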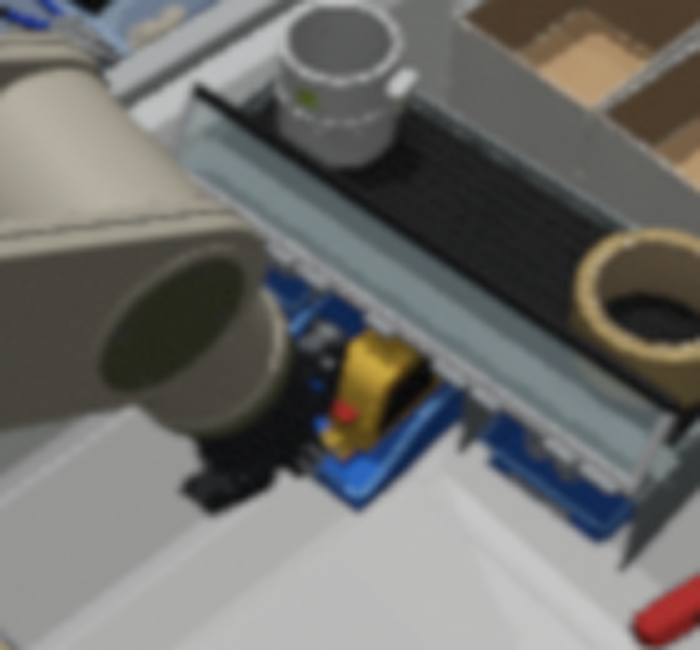

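Request:
{"fn": "move_arm", "kwargs": {"rows": [[[0, 0.006, 0.0027, 0, 0, 0], [0, 0.012, 0.0053, 0, 0, 0], [0, 0.018, 0.008, 0, 0, 0], [0, 0.018, 0.008, 0, 0, 0], [0, 0.018, 0.008, 0, 0, 0]]]}}

```text
time: 14.45
tool_pos: [595.2, 55.4, 21.7]
tcp_rot: [156.0, 0.0, 95.4]
ft_force: [0.4, -0.5, -2.2]
finger_gap: 1.6
```

Request:
{"fn": "move_arm", "kwargs": {"rows": [[[0, 0, 0, 0, 0, 0], [0, 0, 0, 0, 0, 0], [0, 0, 0, 0, 0, 0], [0, 0, -0.01, 0, 0, 0], [0, 0, -0.025, 0, 0, 0], [0, 0, -0.045, 0, 0, 0], [0, 0, -0.07, 0, 0, 0], [0, 0, -0.08, 0, 0, 0], [0, 0, -0.08, 0, 0, 0]]], "grip": 0.16}}

```text
time: 15.35
tool_pos: [564.0, 52.3, 97.6]
tcp_rot: [155.7, 0.0, 95.4]
ft_force: [0.3, 0.3, -0.0]
finger_gap: 13.6
```

Run:
```python
from h import *
s=snap('wrist','wrist11');print(sensors.sense()['joint_pos'],cur())
sc=snap('scene','scene11')
im=cv2.imread('pics/wrist11.png');cv2.imwrite('pics/w11b.png',cv2.resize(im,None,fx=1.5,fy=1.5))
crop('scene11',205,130,345,260,5,'s11b')
```

```text
[ -1.71898053 -12.03545565 123.22225545   4.09705308  44.91096077
  -9.44848831] (array([563.39058812,  52.32083049,  96.04635666]), array([1.55860992e+02, 3.00275853e-02, 9.54331149e+01]))
```

View pics/w11b.png

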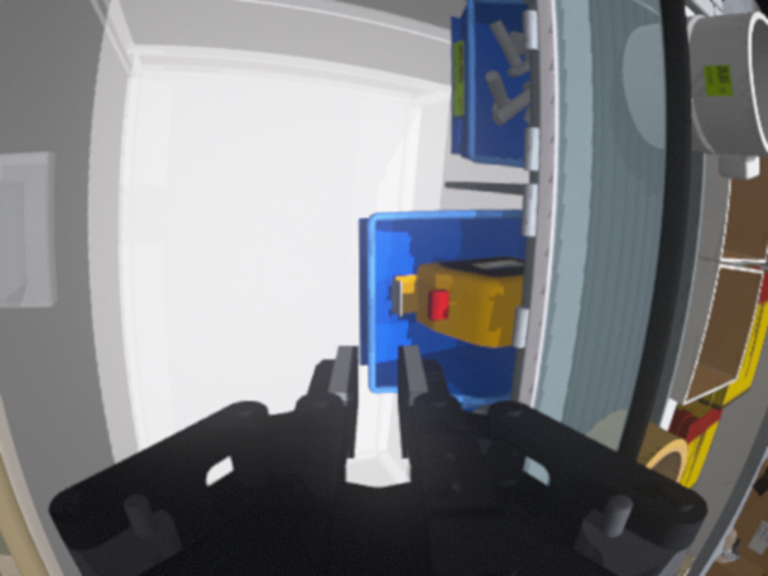

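View pics/s11b.png

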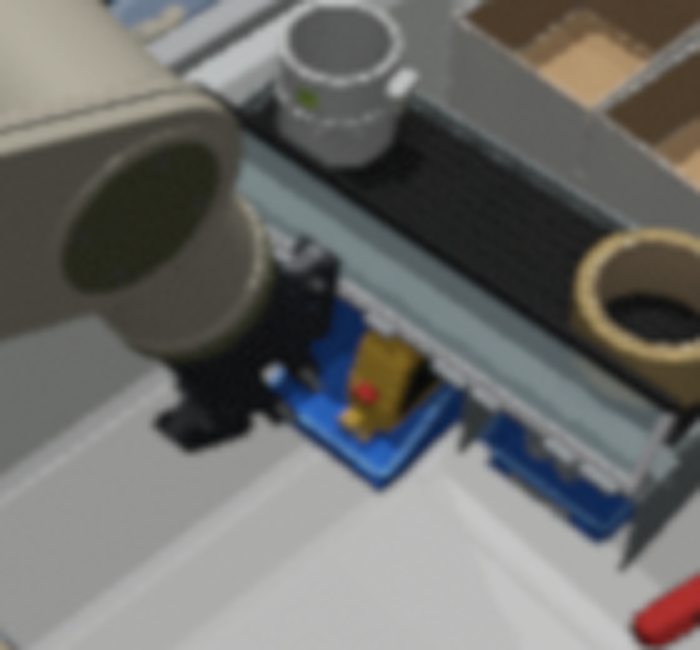

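Run:
```python
from h import *
p=np.array([563.7,52.4,95.8]);e=[156,0,95.4]
ax=Ro.from_euler('z',YR,degrees=True)
print('rack',ax.inv().apply(p-O))
Rt=rot(180,0,5.4)*Ro.from_euler('y',55,degrees=True); et=Rt.as_euler('xyz',degrees=True); print(et)
for q in ((-225,0,110),(-175,0,15.6)): print(rel(p,e,rk(*q),et))
q0=rk(-175,0,15.6); 
for x in (-150,-100,-84,-80): print(rel(q0,et,rk(x,0,15.6),et))
```

```text
rack [-160.46478332    0.50330379   95.8       ]
[180.  -55.    5.4]
[-5.00000e-04 -5.32000e-02 -3.92000e-02 -2.42934e+01  2.42934e+01
  8.75991e+01]
[-5.00000e-04 -4.59000e-02  6.74000e-02 -2.42934e+01  2.42934e+01
  8.75991e+01]
[0.0143 0.     0.0205 0.     0.     0.    ]
[0.043  0.     0.0614 0.     0.     0.    ]
[ 0.0522 -0.      0.0745  0.      0.      0.    ]
[0.0545 0.     0.0778 0.     0.     0.    ]
```

Request:
{"fn": "move_arm", "kwargs": {"rows": [[[0, -0.025, -0.02, -2, 2, 7.3], [0, -0.053, -0.039, -4, 4, 14.6], [0, -0.053, -0.039, -6.1, 6.1, 21.9], [0, -0.053, -0.039, -8.1, 8.1, 29.2], [0, -0.053, -0.039, -10.1, 10.1, 36.5], [0, -0.053, -0.039, -12.1, 12.1, 43.8], [0, -0.053, -0.039, -14.2, 14.2, 51.1], [0, -0.053, -0.039, -16.2, 16.2, 58.4], [0, -0.053, -0.039, -18.2, 18.2, 65.7], [0, -0.053, -0.039, -20.2, 20.2, 73], [0, -0.053, -0.039, -22.3, 22.3, 80.3], [0, -0.053, -0.039, -24.3, 24.3, 87.6], [0, -0.053, -0.039, -24.3, 24.3, 87.6], [0, -0.053, -0.039, -24.3, 24.3, 87.6]]], "grip": 0}}

```text
time: 16.85
tool_pos: [590.7, 54.1, 108.9]
tcp_rot: [-179.9, -53.1, 5.4]
ft_force: [-0.6, 0.3, -1.0]
finger_gap: 0.2
```

Run:
```python
from h import *
s=snap('wrist','wrist12');print(sensors.sense()['joint_pos'],cur(),sensors.sense()['finger_gap'])
im=cv2.imread('pics/wrist12.png');cv2.imwrite('pics/w12b.png',cv2.resize(im,None,fx=1.5,fy=1.5))
p,e=cur()
et=[180,-55,5.4]
for x,z in((-225,60),(-190,30),(-175,15.6)):print(rel(p,e,rk(x,0,z),et))
```

```text
[ -4.61643446 -22.33644956 143.11528482  51.18397959  10.41992325
  33.14681724] (array([590.71779084,  54.11207696, 109.06840591]), array([-179.99469617,  -53.0809393 ,    5.52914508])) 0.06612834352211813
[-9.4200e-02 -5.0000e-04 -4.3800e-02 -1.0980e-01  1.9191e+00  7.5800e-02]
[-9.7200e-02 -5.0000e-04  2.2000e-03 -1.0980e-01  1.9191e+00  7.5800e-02]
[-9.9700e-02 -4.0000e-04  2.2900e-02 -1.0980e-01  1.9191e+00  7.5800e-02]
```

View pics/w12b.png

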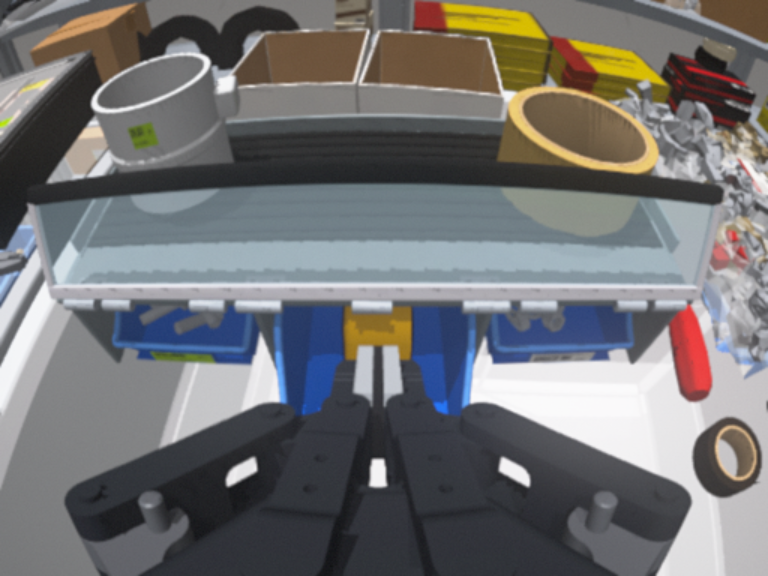

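Run:
```python
from h import *
p,e=cur()
for x,z,t in((-165,95,35),(-168,50,38),(-168,17,43)):print(rel(p,e,rk(x,0,z),[180,-t,5.4]))
```

```text
[-3.02000e-02 -4.00000e-04 -1.68000e-02 -9.54000e-02 -1.80809e+01
  9.41000e-02]
[-6.80000e-02 -4.00000e-04  7.80000e-03 -9.77000e-02 -1.50809e+01
  9.14000e-02]
[-9.44000e-02 -4.00000e-04  2.76000e-02 -1.01400e-01 -1.00809e+01
  8.69000e-02]
```

Request:
{"fn": "move_arm", "kwargs": {"rows": [[[-0.01, 0, -0.008, 0, -8, 0], [-0.03, 0, -0.017, 0, -16, 0], [-0.03, 0, -0.017, 0, -18, 0], [-0.03, 0, -0.017, 0, -18, 0]]]}}

```text
time: 17.3
tool_pos: [560.2, 48.2, 98.4]
tcp_rot: [179.7, -35.0, 5.5]
ft_force: [0.3, 0.4, 1.2]
finger_gap: 0.0
```

Run:
```python
from h import *
p,e=cur(); print(p,e)
for x,z,t in((-168,50,38),(-168,17,43)):print(rel(p,e,rk(x,0,z),[180,-t,5.4]))
```

```text
[560.22563184  48.1696063   98.4159299 ] [179.70562609 -35.0257604    5.4634007 ]
[-0.0308 -0.0036  0.0375  0.2566  2.9741  0.0586]
[-4.9700e-02 -3.7000e-03  6.4500e-02  2.5400e-01  7.9741e+00  6.9800e-02]
```

Request:
{"fn": "move_arm", "kwargs": {"rows": [[[-0.015, -0.0036, 0.018, 0, 1.5, 0], [-0.031, -0.0036, 0.037, 0, 3, 0], [-0.041, -0.0036, 0.052, 0, 5.5, 0], [-0.0497, -0.0036, 0.0645, 0, 8, 0], [-0.0497, -0.0036, 0.0645, 0, 8, 0], [-0.0497, -0.0036, 0.0645, 0, 8, 0]]]}}

```text
time: 17.9
tool_pos: [554.7, 53.5, 13.8]
tcp_rot: [-179.9, -43.0, 5.4]
ft_force: [-0.7, 0.6, -0.5]
finger_gap: 0.3
```

Run:
```python
from h import *
s=snap('wrist','wrist13');p,e=cur();print(sensors.sense()['joint_pos'],p,e,Ro.from_euler('z',-YR,degrees=True).apply(p-O))
snap('scene','scene13');crop('scene13',205,130,345,260,4,'s13b')
im=cv2.imread('pics/wrist13.png');cv2.imwrite('pics/w13b.png',cv2.resize(im,None,fx=1.5,fy=1.5))
for x in (-150,-100,-86,-80):print(x,rel(p,e,rk(x,0,15.6),[180,-45,5.4]))
```

```text
[ -3.84916914 -11.31098752 141.55524676  42.43192956   9.46267309
  41.16848459] [555.7379774   53.59263645  15.06865682] [-179.94918552  -43.12379203    5.41536703] [-168.27923318    2.43993979   15.06865682]
-150 [ 0.0137  0.0025  0.0121 -0.0615  1.8762  0.0102]
-100 [ 0.0502  0.0025  0.0463 -0.0615  1.8762  0.0102]
-86 [ 0.0604  0.0025  0.0559 -0.0615  1.8762  0.0102]
-80 [ 0.0648  0.0025  0.06   -0.0615  1.8762  0.0102]
```

View pics/w13b.png

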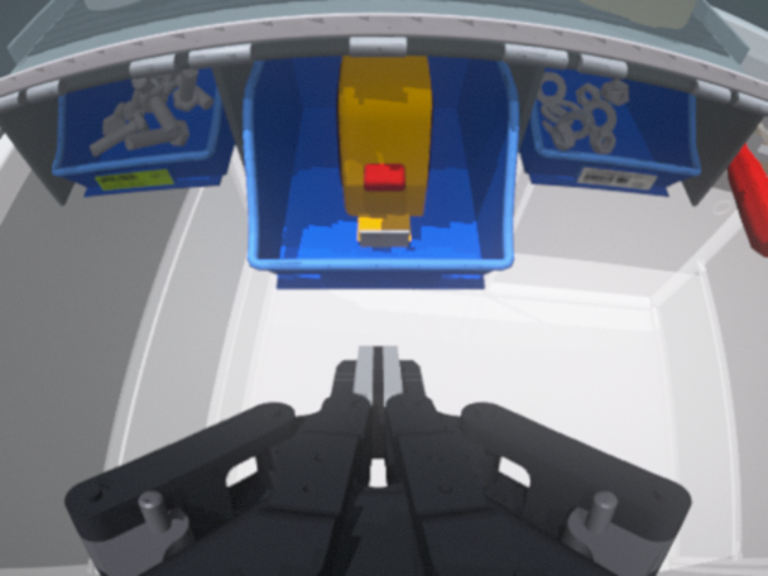

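View pics/s13b.png

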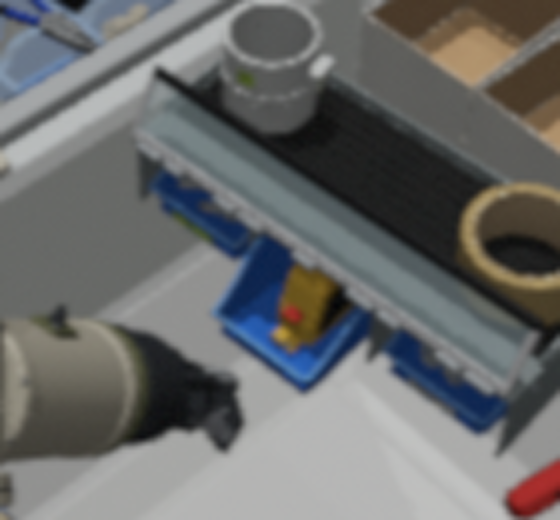

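Request:
{"fn": "move_arm", "kwargs": {"rows": [[[0.0075, 0, 0.007, 0, 0, 0], [0.013, 0, 0.0121, 0, 0, 0], [0.018, 0, 0.0168, 0, 0, 0], [0.023, 0, 0.0214, 0, 0, 0], [0.028, 0, 0.0261, 0, 0, 0], [0.033, 0, 0.0308, 0, 0, 0], [0.038, 0, 0.0354, 0, 0, 0], [0.043, 0, 0.0401, 0, 0, 0], [0.048, 0, 0.0447, 0, 0, 0], [0.05, 0, 0.0466, 0, 0, 0], [0.05, 0, 0.0466, 0, 0, 0]]]}}

```text
time: 19.1
tool_pos: [625.2, 60.3, 16.7]
tcp_rot: [180.0, -43.3, 5.5]
ft_force: [-0.7, -0.4, -1.4]
finger_gap: -0.1
```

Run:
```python
from h import *
s=snap('wrist','wrist14');p,e=cur();print(sensors.sense()['ft_force'],p,e,Ro.from_euler('z',-YR,degrees=True).apply(p-O))
im=cv2.imread('pics/wrist14.png');cv2.imwrite('pics/w14b.png',cv2.resize(im,None,fx=1.5,fy=1.5))
```

```text
[-0.20884208  0.79270455 -0.00663061] [625.04575286  60.30614416  16.71098901] [179.99728006 -43.29875999   5.4614008 ] [-98.64725119   2.60121487  16.71098901]
```

View pics/w14b.png

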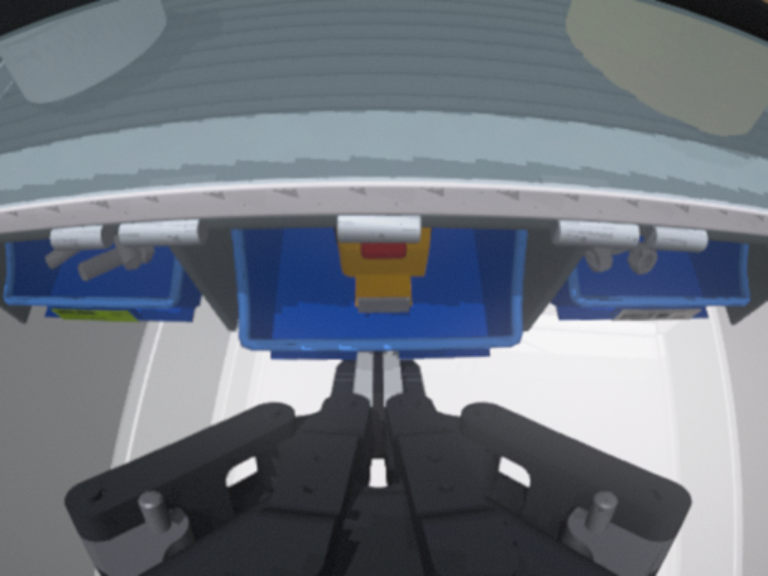

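Request:
{"fn": "move_arm", "kwargs": {"rows": [[[0.0025, 0, 0.0022, 0, 0, 0], [0.005, 0, 0.0045, 0, 0, 0], [0.0075, 0, 0.0067, 0, 0, 0], [0.0088, 0, 0.0079, 0, 0, 0], [0.0088, 0, 0.0079, 0, 0, 0]]]}}

```text
time: 19.65
tool_pos: [636.8, 61.5, 16.9]
tcp_rot: [-180.0, -43.3, 5.5]
ft_force: [-0.7, 0.5, -0.6]
finger_gap: -0.1
```

Run:
```python
from h import *
s=snap('wrist','wrist15');p,e=cur();print(sensors.sense()['ft_force'],p,e,Ro.from_euler('z',-YR,degrees=True).apply(p-O))
im=cv2.imread('pics/wrist15.png');cv2.imwrite('pics/w15b.png',cv2.resize(im,None,fx=1.5,fy=1.5))
```

```text
[-0.50470368 -0.04625291 -0.01115396] [636.70195719  61.44914569  16.93273487] [-179.99731759  -43.2920708     5.45781697] [-86.93521156   2.64219799  16.93273487]
```

View pics/w15b.png

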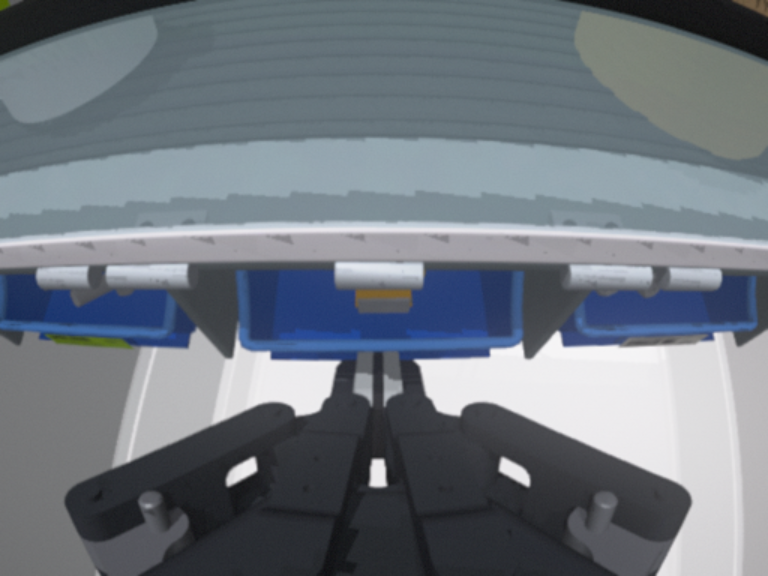

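Request:
{"fn": "move_arm", "kwargs": {"rows": [[[0.0015, 0, 0.0014, 0, 0, 0], [0.003, 0, 0.0027, 0, 0, 0], [0.0044, 0, 0.004, 0, 0, 0], [0.0044, 0, 0.004, 0, 0, 0]]]}}

```text
time: 20.1
tool_pos: [641.6, 62.3, 16.0]
tcp_rot: [-179.9, -43.2, 5.5]
ft_force: [-6.9, 0.5, 1.1]
finger_gap: 0.0
```

Request:
{"fn": "move_arm", "kwargs": {"rows": [[[0.0008, 0, 0.0007, 0, 0, 0], [0.0015, 0, 0.0014, 0, 0, 0], [0.0015, 0, 0.0014, 0, 0, 0]]]}}

```text
time: 20.4
tool_pos: [642.4, 62.7, 14.8]
tcp_rot: [-179.9, -43.0, 5.5]
ft_force: [-11.3, -0.3, 3.6]
finger_gap: -0.1
```

Run:
```python
from h import *
s=snap('wrist','wrist16');p,e=cur();print(sensors.sense()['ft_force'],p,e,Ro.from_euler('z',-YR,degrees=True).apply(p-O))
im=cv2.imread('pics/wrist16.png');cv2.imwrite('pics/w16b.png',cv2.resize(im,None,fx=1.5,fy=1.5))
```

```text
[-13.22235947  -0.07485214   3.21052482] [642.36316735  62.67678621  14.84489927] [-179.90974913  -43.04803897    5.45229779] [-81.18359488   3.33162326  14.84489927]
```

View pics/w16b.png

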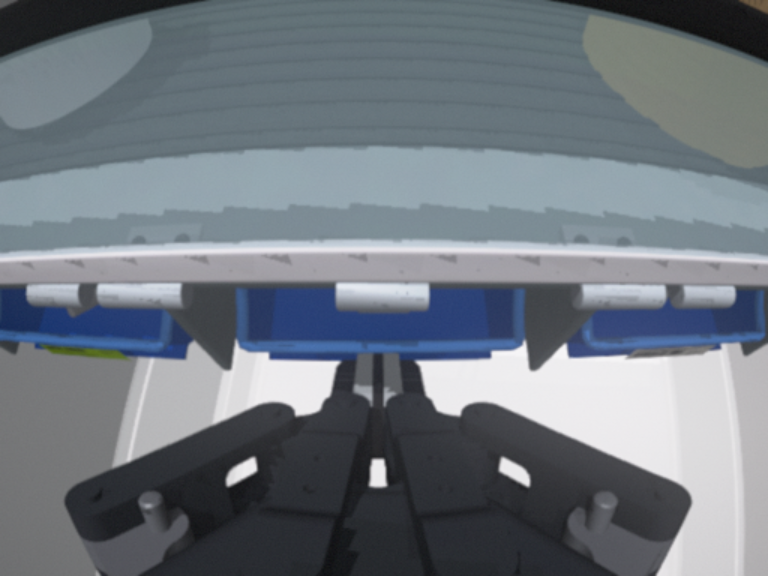

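Request:
{"fn": "move_arm", "kwargs": {"rows": [[[-0.007, 0, -0.007, 0, 0, 0], [-0.014, 0, -0.014, 0, 0, 0], [-0.03, 0, -0.03, 0, 0, 0], [-0.03, 0, -0.03, 0, 0, 0]]]}}

```text
time: 20.85
tool_pos: [599.6, 58.3, 17.1]
tcp_rot: [-180.0, -43.2, 5.4]
ft_force: [-1.0, -0.5, -0.6]
finger_gap: -0.1
```

Run:
```python
from h import *
snap('wrist','wrist17');t=snap('top','top17');snap('scene','scene17');p,e=cur();ax=Ro.from_euler('z',-YR,degrees=True);print(p,e,ax.apply(p-O))
crop('top17',205,110,385,265,4.4,'t17b');crop('scene17',205,130,345,260,5,'s17b')
im=cv2.imread('pics/wrist17.png');cv2.imwrite('pics/w17b.png',cv2.resize(im,None,fx=1.5,fy=1.5))
c=np.array([720.3,63.2,0])
t0=load('top0')
for d in (12,20,30):
    a=np.radians(d);z=81.5+60*np.cos(a); X=atz(t0,(383/4.4+205,254/4.4+110),z); print(d,'obs',ax.apply(X-c),'pred',-79+60*np.sin(a))
```

```text
[603.15640876  57.94705118  19.32976423] [179.9727836  -43.39725845   5.45139944] [-120.66145987    2.31256088   19.32976423]
12 obs [-51.98251262   3.6901546  140.18885604] pred -66.52529855093444
20 obs [-51.54388215   3.45889816 137.88155725] pred -58.478791400459876
30 obs [-50.70360902   3.01588613 133.46152423] pred -49.0
```

View pics/w17b.png

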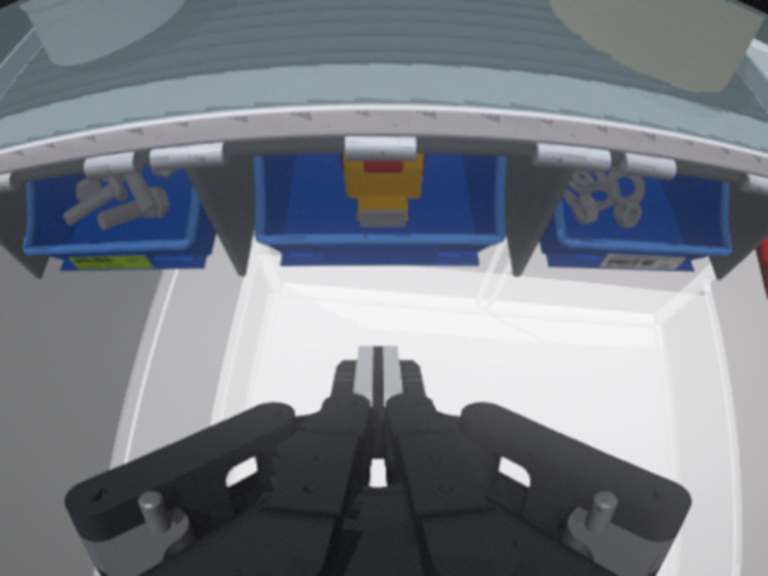

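View pics/s17b.png

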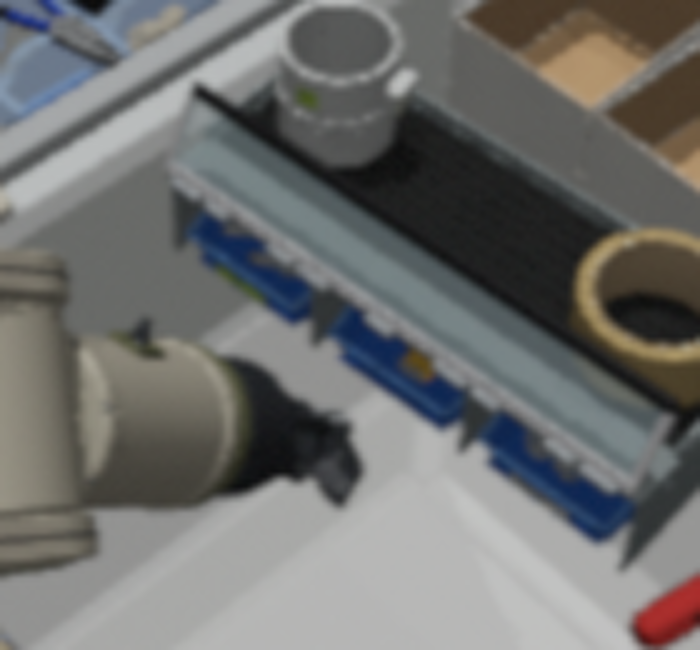

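```bash
cat >> h.py <<'E'
def wps(L):
    p,e=cur(); ax=Ro.from_euler('z',YR,degrees=True)
    for x,y,z,t in L:
        v=rel(p,e,rk(x,y,z),[180,-t,YR]); print((x,z,t),'[%.4f, %.4f, %.4f, 0, %.1f, 0]'%(v[0],v[1],v[2],v[4]), v[[3,5]])
E
python3 - <<'E'
from h import *
wps([(-150,1,30,40),(-168,1,60,34),(-168,1,105,26),(-168,1,150,18),(-160,1,190,10),(-130,1,225,2),(-85,1,235,0),(-40,1,235,0),(-5,1,230,0),(-5,1,190,0),(-5,1,150,0),(-5,1,125,0)])
E
```

```text
(-150, 30, 40) [-0.0140, 0.0013, -0.0279, 0, -3.4, 0] [-0.007   0.0376]
(-168, 60, 34) [-0.0065, 0.0013, -0.0621, 0, -9.4, 0] [-0.005   0.0379]
(-168, 105, 26) [0.0245, 0.0013, -0.0948, 0, -17.4, 0] [-0.0024  0.0383]
(-168, 150, 18) [0.0554, 0.0013, -0.1275, 0, -25.4, 0] [0.0003 0.0385]
(-160, 190, 10) [0.0887, 0.0013, -0.1510, 0, -33.4, 0] [0.003  0.0386]
(-130, 225, 2) [0.1345, 0.0014, -0.1559, 0, -41.4, 0] [0.0057 0.0386]
(-85, 235, 0) [0.1741, 0.0014, -0.1322, 0, -43.4, 0] [0.0064 0.0386]
(-40, 235, 0) [0.2068, 0.0014, -0.1013, 0, -43.4, 0] [0.0064 0.0386]
(-5, 230, 0) [0.2288, 0.0015, -0.0736, 0, -43.4, 0] [0.0064 0.0386]
(-5, 190, 0) [0.2013, 0.0014, -0.0445, 0, -43.4, 0] [0.0064 0.0386]
(-5, 150, 0) [0.1738, 0.0014, -0.0155, 0, -43.4, 0] [0.0064 0.0386]
(-5, 125, 0) [0.1566, 0.0014, 0.0027, 0, -43.4, 0] [0.0064 0.0386]
```

Request:
{"fn": "move_arm", "kwargs": {"rows": [[[-0.014, 0.001, -0.028, 0, -3.4, 0], [-0.0065, 0.001, -0.062, 0, -9.4, 0], [0.0245, 0.001, -0.095, 0, -17.4, 0], [0.055, 0.001, -0.1275, 0, -25.4, 0], [0.089, 0.001, -0.151, 0, -33.4, 0], [0.1345, 0.001, -0.156, 0, -41.4, 0], [0.174, 0.001, -0.132, 0, -43.4, 0], [0.207, 0.001, -0.101, 0, -43.4, 0], [0.229, 0.001, -0.0735, 0, -43.4, 0], [0.229, 0.001, -0.0735, 0, -43.4, 0], [0.229, 0.001, -0.0735, 0, -43.4, 0]]]}}

```text
time: 22.1
tool_pos: [721.2, 68.4, 226.1]
tcp_rot: [-180.0, 0.2, 5.5]
ft_force: [-0.5, 0.7, 0.2]
finger_gap: 0.1
```

Run:
```python
from h import *
snap('wrist','wrist18');snap('scene','scene18');p,e=cur();ax=Ro.from_euler('z',-YR,degrees=True);print(p,e,ax.apply(p-O))
crop('scene18',205,110,375,250,4,'s18b')
im=cv2.imread('pics/wrist18.png');cv2.imwrite('pics/w18b.png',cv2.resize(im,None,fx=1.5,fy=1.5))
wps([(-5,1,230,0),(-5,1,180,0),(-5,1,140,0),(-5,1,125,0)])
```

```text
[718.67391649  68.24845135 227.66000931] [-1.79995592e+02  1.64958780e-01  5.46127601e+00] [ -4.68717553   1.69708525 227.66000931]
(-5, 230, 0) [-0.0003, 0.0007, -0.0023, 0, 0.2, 0] [-0.0043  0.0613]
(-5, 180, 0) [-0.0002, 0.0007, 0.0477, 0, 0.2, 0] [-0.0043  0.0613]
(-5, 140, 0) [-0.0001, 0.0007, 0.0877, 0, 0.2, 0] [-0.0043  0.0613]
(-5, 125, 0) [-0.0000, 0.0007, 0.1027, 0, 0.2, 0] [-0.0043  0.0613]
```

View pics/w18b.png

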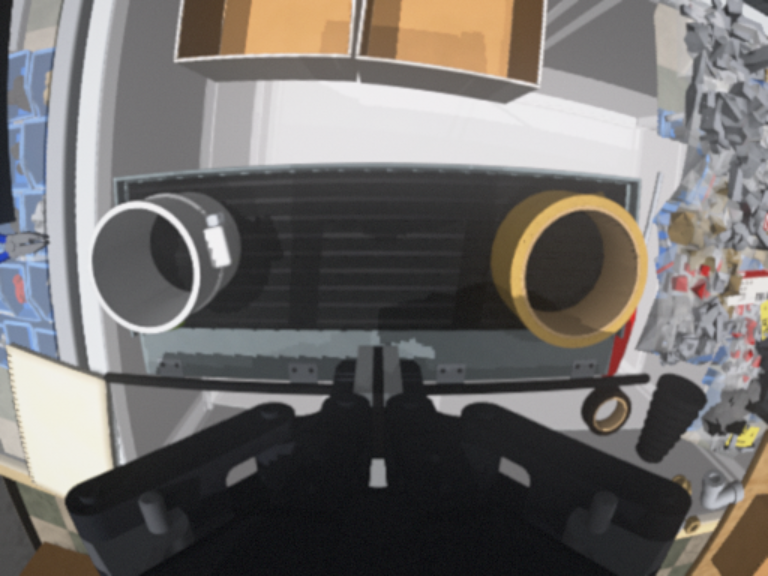

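View pics/s18b.png

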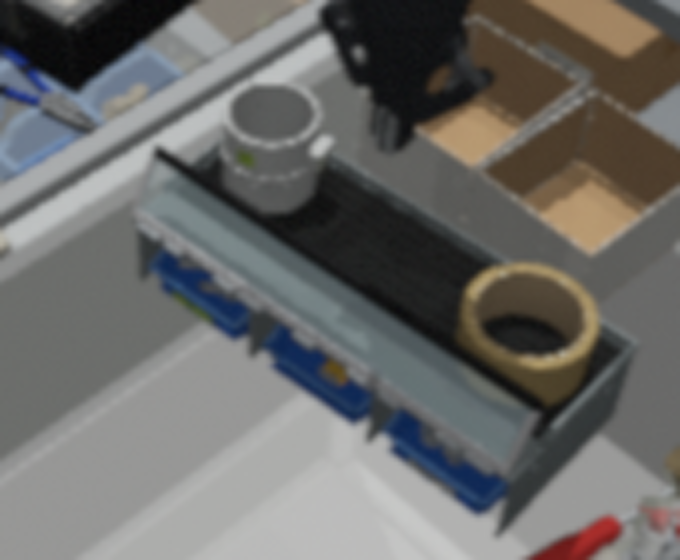

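Run:
```python
from h import *
s=load('wrist18');ax=Ro.from_euler('z',-YR,degrees=True)
for u,v,z in ((220,385,134),(520,383,134),(218,240,140),(497,250,120)): print(ax.apply(fe(s,(u/1.5,v/1.5),z)-O))
```

```text
[-54.11249177  95.53736133 134.        ]
[-52.1606778  -82.98859766 134.        ]
[ 33.57674339  84.83553096 140.        ]
[ 24.35496732 -65.77626587 120.        ]
```

Request:
{"fn": "move_arm", "kwargs": {"rows": [[[0, -0.006, 0.03, 0, 0, 0], [0, -0.006, 0.065, 0, 0, 0], [0, -0.006, 0.09, 0, 0, 0], [0, -0.006, 0.1025, 0, 0, 0], [0, -0.006, 0.1025, 0, 0, 0]]]}}

```text
time: 22.7
tool_pos: [715.6, 74.1, 124.7]
tcp_rot: [-180.0, 0.3, 5.5]
ft_force: [-0.3, 0.8, -0.1]
finger_gap: 0.3
```

```bash
cat > arc.py <<'E'
from h import *
H=np.array([-79,81.5])
def T(phi,s,th,over=0):
    f=np.radians(phi);t=np.radians(th);u=np.array([-np.sin(f),np.cos(f)]);n=np.array([np.cos(f),np.sin(f)])
    tip=H+s*u+(3.5-over+11*abs(np.cos(f-t)))*n
    z=np.array([np.sin(t),-np.cos(t)]); return tip-8*z
def rows(L,p,th0,over=0):
    # p: rack x,z of the tcp at call start, th0 tilt
    t0=np.radians(th0); X=np.array([np.cos(t0),np.sin(t0)]);Z=np.array([np.sin(t0),-np.cos(t0)])
    for phi,s,th in L:
        c=T(phi,s,th,over); d=c-p; print('phi',phi,'tcp',np.round(c,1),'[%.4f, 0, %.4f, 0, %.1f, 0],'%(d@X/1000,d@Z/1000,th-th0))
E
python3 - <<'E'
from arc import *
p,e=cur();ax=Ro.from_euler('z',-YR,degrees=True);q=ax.apply(p-O);print(q,e)
rows([(-10,48,0),(0,48,0),(10,48,0),(20,48,0),(30,49,0),(40,50,0),(50,50,0),(60,50,0),(70,50,0),(80,50,0),(90,50,0)],np.array([-5,125.]),0)
E
```

```text
[ -7.23398153   7.79236182 124.65309429] [-179.98555714    0.29497874    5.45603563]
phi -10 tcp [-56.5 134.3] [-0.0515, 0, -0.0093, 0, 0.0, 0],
phi 0 tcp [-64.5 137.5] [-0.0595, 0, -0.0125, 0, 0.0, 0],
phi 10 tcp [-73.2 139.3] [-0.0682, 0, -0.0143, 0, 0.0, 0],
phi 20 tcp [-82.4 139.3] [-0.0774, 0, -0.0143, 0, 0.0, 0],
phi 30 tcp [-92.2 138.4] [-0.0872, 0, -0.0134, 0, 0.0, 0],
phi 40 tcp [-102.   135.5] [-0.0970, 0, -0.0105, 0, 0.0, 0],
phi 50 tcp [-110.5  129.7] [-0.1055, 0, -0.0047, 0, 0.0, 0],
phi 60 tcp [-117.8  122.3] [-0.1128, 0, 0.0027, 0, 0.0, 0],
phi 70 tcp [-123.5  113.4] [-0.1185, 0, 0.0116, 0, 0.0, 0],
phi 80 tcp [-127.3  103.5] [-0.1223, 0, 0.0215, 0, 0.0, 0],
phi 90 tcp [-129.   93.] [-0.1240, 0, 0.0320, 0, 0.0, 0],
```

Request:
{"fn": "move_arm", "kwargs": {"rows": [[[-0.02, 0, -0.002, 0, 0, 0], [-0.035, 0, -0.005, 0, 0, 0], [-0.044, 0, -0.008, 0, 0, 0], [-0.0515, 0, -0.0093, 0, 0, 0], [-0.0595, 0, -0.0125, 0, 0, 0], [-0.0682, 0, -0.0143, 0, 0, 0], [-0.0774, 0, -0.0143, 0, 0, 0], [-0.0872, 0, -0.0134, 0, 0, 0], [-0.097, 0, -0.0105, 0, 0, 0], [-0.097, 0, -0.0105, 0, 0, 0]]]}}

```text
time: 23.7
tool_pos: [619.1, 64.9, 136.2]
tcp_rot: [-180.0, 0.2, 5.5]
ft_force: [0.5, 0.1, -0.2]
finger_gap: -0.0
```

Run:
```python
from arc import *
snap('wrist','wrist19');snap('scene','scene19');p,e=cur();ax=Ro.from_euler('z',-YR,degrees=True);print(p,e,ax.apply(p-O),sensors.sense()['ft_force'])
crop('scene19',205,110,375,250,4,'s19b')
rows([(50,50,3),(60,50,6),(70,50,10),(80,50,14),(90,50,18),(100,50,22),(110,50,26),(120,50,30),(130,51,34),(140,52,37),(150,53,40),(160,54,40),(170,55,40),(180,56,40),(183,56,40)],np.array([-102,135.5]),0)
```

```text
[620.35118828  64.9391196  136.73977306] [-1.79990671e+02  1.66462501e-01  5.45723889e+00] [-102.88497962    7.65542655  136.73977306] [-0.29116637 -0.00162525 -0.47035805]
phi 50 tcp [-110.6  130.1] [-0.0086, 0, 0.0054, 0, 3.0, 0],
phi 60 tcp [-118.2  123.1] [-0.0162, 0, 0.0124, 0, 6.0, 0],
phi 70 tcp [-124.3  114.9] [-0.0223, 0, 0.0206, 0, 10.0, 0],
phi 80 tcp [-128.8  105.8] [-0.0268, 0, 0.0297, 0, 14.0, 0],
phi 90 tcp [-131.5   96. ] [-0.0295, 0, 0.0395, 0, 18.0, 0],
phi 100 tcp [-132.2   85.9] [-0.0302, 0, 0.0496, 0, 22.0, 0],
phi 110 tcp [-131.1   76. ] [-0.0291, 0, 0.0595, 0, 26.0, 0],
phi 120 tcp [-128.1   66.5] [-0.0261, 0, 0.0690, 0, 30.0, 0],
phi 130 tcp [-125.5   58.9] [-0.0235, 0, 0.0766, 0, 34.0, 0],
phi 140 tcp [-121.8   51.9] [-0.0198, 0, 0.0836, 0, 37.0, 0],
phi 150 tcp [-116.9   45.4] [-0.0149, 0, 0.0901, 0, 40.0, 0],
phi 160 tcp [-111.1   40. ] [-0.0091, 0, 0.0955, 0, 40.0, 0],
phi 170 tcp [-104.1   35.3] [-0.0021, 0, 0.1002, 0, 40.0, 0],
phi 180 tcp [-96.1  31.6] [0.0059, 0, 0.1039, 0, 40.0, 0],
phi 183 tcp [-93.5  31.1] [0.0085, 0, 0.1044, 0, 40.0, 0],
```

View pics/s19b.png

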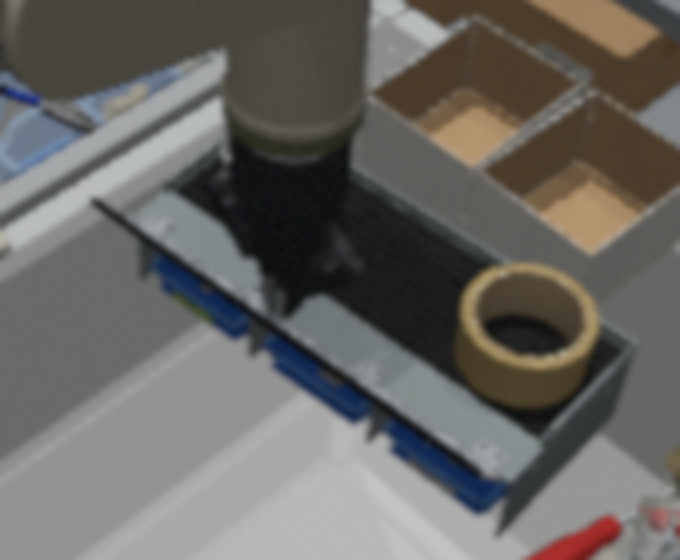

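Request:
{"fn": "move_arm", "kwargs": {"rows": [[[-0.0086, 0, 0.0054, 0, 3, 0], [-0.0162, 0, 0.0124, 0, 6, 0], [-0.0223, 0, 0.0206, 0, 10, 0], [-0.0268, 0, 0.0297, 0, 14, 0], [-0.0295, 0, 0.0395, 0, 18, 0], [-0.0302, 0, 0.0496, 0, 22, 0], [-0.0291, 0, 0.0595, 0, 26, 0], [-0.0261, 0, 0.069, 0, 30, 0], [-0.0235, 0, 0.0766, 0, 34, 0], [-0.0235, 0, 0.0766, 0, 34, 0]]]}}

```text
time: 24.8
tool_pos: [595.3, 62.7, 58.1]
tcp_rot: [-180.0, -33.7, 5.4]
ft_force: [-1.7, 0.2, -0.1]
finger_gap: 0.3
```

Run:
```python
from arc import *
snap('wrist','wrist20');snap('scene','scene20');p,e=cur();ax=Ro.from_euler('z',-YR,degrees=True);print(p,e,ax.apply(p-O),sensors.sense()['ft_force'])
crop('scene20',205,110,375,250,4,'s20b')
im=cv2.imread('pics/wrist20.png');cv2.imwrite('pics/w20b.png',cv2.resize(im,None,fx=1.5,fy=1.5))
rows([(140,52,37),(150,53,40),(160,54,40),(170,55,40),(180,56,40),(183,56,40)],np.array([-125.5,58.9]),34)
```

```text
[596.83320013  62.71371028  60.17054326] [-179.97365417  -33.71741334    5.44355237] [-126.50802363    7.65313188   60.17054326] [0.33217816 0.1210341  1.26818442]
phi 140 tcp [-121.8   51.9] [-0.0009, 0, 0.0079, 0, 3.0, 0],
phi 150 tcp [-116.9   45.4] [-0.0005, 0, 0.0160, 0, 6.0, 0],
phi 160 tcp [-111.1   40. ] [0.0014, 0, 0.0238, 0, 6.0, 0],
phi 170 tcp [-104.1   35.3] [0.0045, 0, 0.0315, 0, 6.0, 0],
phi 180 tcp [-96.1  31.6] [0.0091, 0, 0.0391, 0, 6.0, 0],
phi 183 tcp [-93.5  31.1] [0.0110, 0, 0.0410, 0, 6.0, 0],
```

View pics/s20b.png

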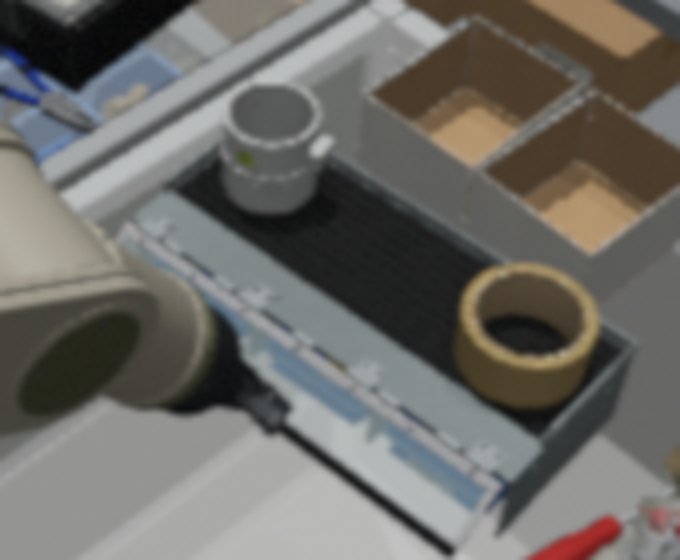

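View pics/w20b.png

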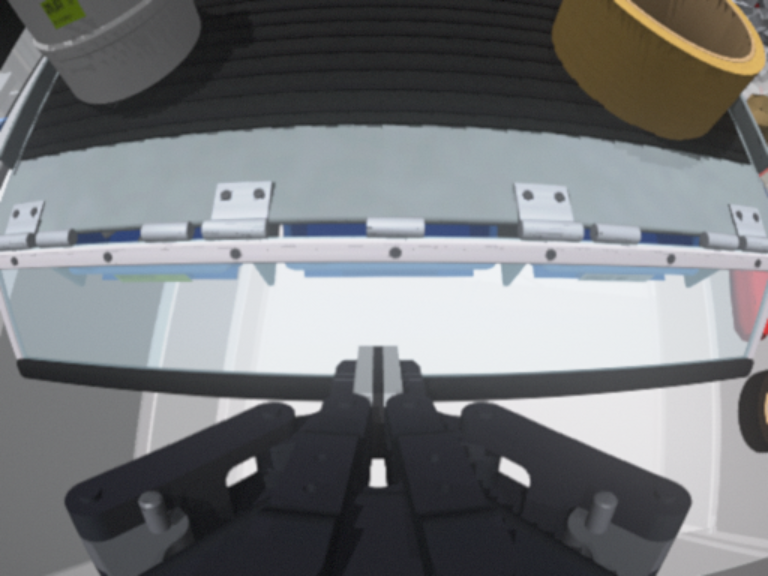

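Request:
{"fn": "move_arm", "kwargs": {"rows": [[[-0.0009, 0, 0.0079, 0, 3, 0], [-0.0005, 0, 0.016, 0, 6, 0], [0.0014, 0, 0.0238, 0, 6, 0], [0.003, 0, 0.0277, 0, 6, 0], [0.0045, 0, 0.0315, 0, 6, 0], [0.0068, 0, 0.0353, 0, 6, 0], [0.0068, 0, 0.0353, 0, 6, 0]]]}}

```text
time: 25.6
tool_pos: [623.4, 65.2, 35.4]
tcp_rot: [-180.0, -39.9, 5.5]
ft_force: [-0.1, -0.6, 0.4]
finger_gap: -0.1
```

Run:
```python
from arc import *
snap('wrist','wrist21');snap('scene','scene21');p,e=cur();ax=Ro.from_euler('z',-YR,degrees=True);print(p,e,ax.apply(p-O),sensors.sense()['ft_force'])
im=cv2.imread('pics/wrist21.png');cv2.imwrite('pics/w21b.png',cv2.resize(im,None,fx=1.5,fy=1.5))
```

```text
[622.77203095  65.18627449  35.10945718] [-179.99322411  -39.88314768    5.4654713 ] [-100.45162141    7.67366314   35.10945718] [0.16772613 0.03269033 0.12315019]
```

View pics/w21b.png

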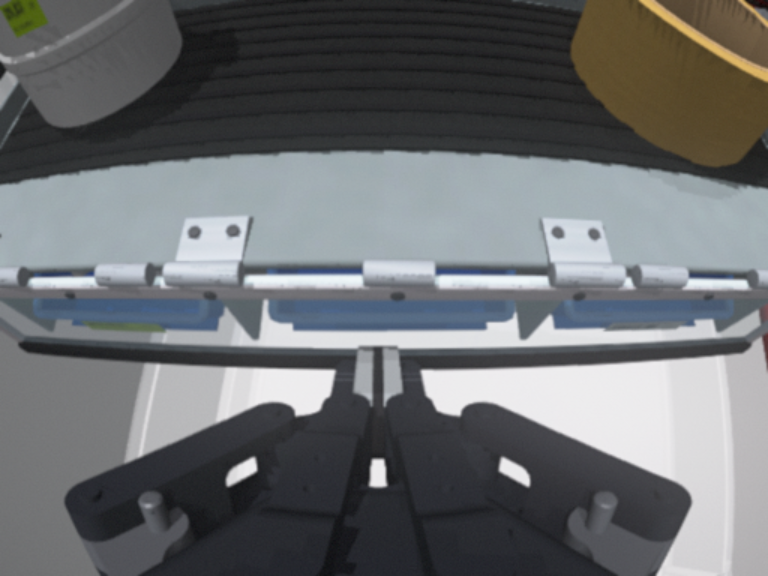

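Request:
{"fn": "move_arm", "kwargs": {"rows": [[[0.0018, 0, 0.0022, 0, 0, 0], [0.0035, 0, 0.0038, 0, 0, 0], [0.005, 0, 0.005, 0, 0, 0], [0.0065, 0, 0.0063, 0, 0, 0], [0.0065, 0, 0.0063, 0, 0, 0]]]}}

```text
time: 26.2
tool_pos: [628.6, 66.0, 33.0]
tcp_rot: [-179.9, -39.6, 5.5]
ft_force: [-67.1, -11.2, 53.3]
finger_gap: -0.3
```

Run:
```python
from arc import *
snap('wrist','wrist22');p,e=cur();ax=Ro.from_euler('z',-YR,degrees=True);print(p,e,ax.apply(p-O),sensors.sense()['ft_force'])
im=cv2.imread('pics/wrist22.png');cv2.imwrite('pics/w22b.png',cv2.resize(im,None,fx=1.5,fy=1.5))
```

```text
[628.55274272  65.96323578  33.06155374] [-179.93858038  -39.60298849    5.46936422] [-94.62344612   7.90316321  33.06155374] [-64.65045652  -9.64932465  50.82316471]
```

View pics/w22b.png

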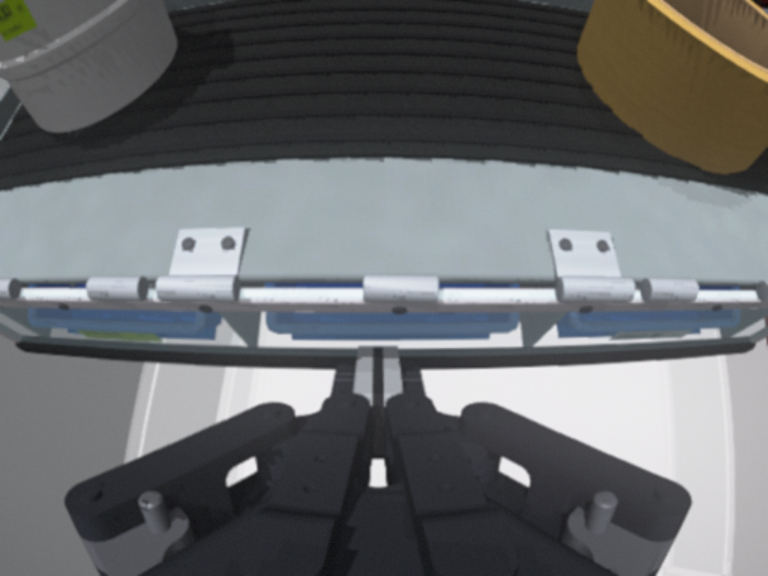

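Request:
{"fn": "move_arm", "kwargs": {"rows": [[[-0.006, 0, -0.007, 0, 0, 0], [-0.01, 0, -0.012, 0, 0, 0], [-0.02, 0, -0.025, 0, 0, 0], [-0.035, 0, -0.04, 0, 0, 0], [-0.035, 0, -0.04, 0, 0, 0], [-0.035, 0, -0.04, 0, 0, 0]]]}}

```text
time: 26.85
tool_pos: [579.7, 60.9, 43.1]
tcp_rot: [180.0, -40.0, 5.5]
ft_force: [0.6, 0.3, 0.1]
finger_gap: -0.2
```

Run:
```python
from arc import *
snap('wrist','wrist23');snap('scene','scene23');snap('top','top23');p,e=cur();ax=Ro.from_euler('z',-YR,degrees=True);print(p,e,ax.apply(p-O),sensors.sense()['ft_force'])
im=cv2.imread('pics/wrist23.png');cv2.imwrite('pics/w23b.png',cv2.resize(im,None,fx=1.5,fy=1.5))
crop('scene23',205,110,375,250,4,'s23b')
crop('top23',205,110,385,265,4.4,'t23b')
```

```text
[580.2472471   60.96368055  43.12115817] [179.99234549 -39.9496377    5.46025785] [-143.18505995    7.4717449    43.12115817] [ 0.14230754 -0.31030769 -0.10281833]
```

View pics/w23b.png

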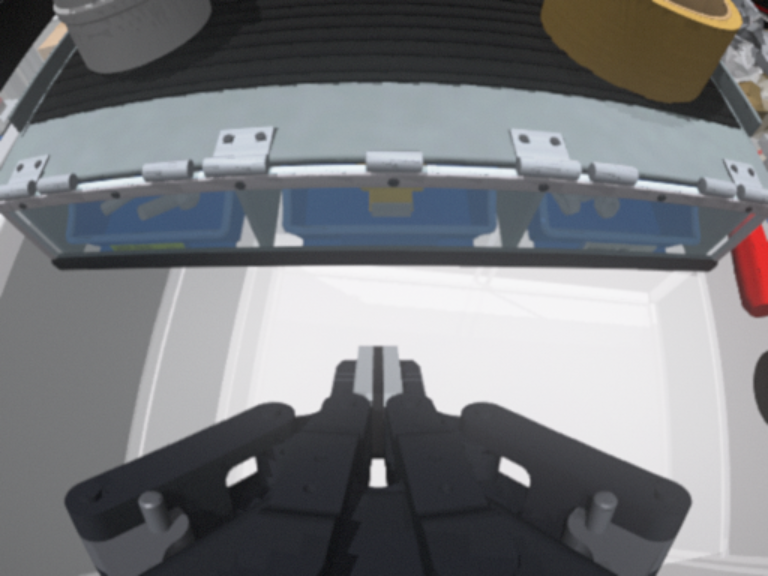

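View pics/s23b.png

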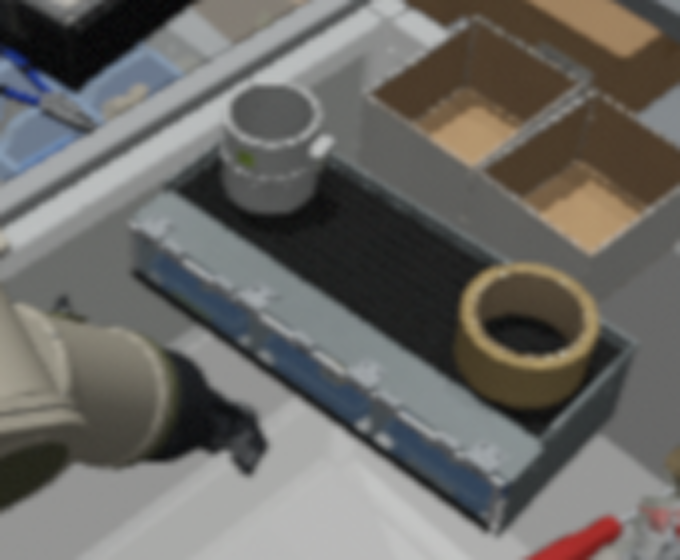

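View pics/t23b.png

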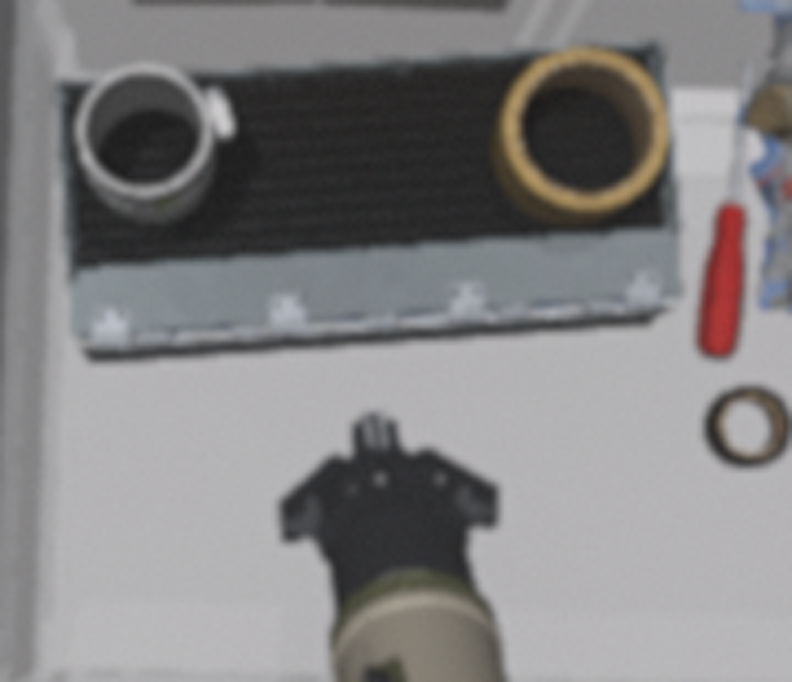

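Run:
```python
from h import *
ax=Ro.from_euler('z',-YR,degrees=True)
crop('wrist23',0,90,512,190,1.56,'w23c'); crop('wrist23',150,90,370,190,3.6,'w23d')
w=load('wrist23');t=load('top23');c=np.array([720.3,63.2,0])
W=lambda u,v:(u/1.5,v/1.5);T=lambda u,v:(u/4.4+205,v/4.4+110)
for a in (0,.06,.15,.3):
  z=81.5-60*np.cos(a)
  print(a,'pred strip x',-79-60*np.sin(a),'wrist',[np.round(ax.apply(fe(w,W(u,258),z)-O),1)[:2] for u in(250,385,520)],'top',[np.round(ax.apply(atz(t,T(*q),z)-c),1)[:2] for q in((95,353),(375,340),(650,320))])
print('hinge wrist',ax.apply(fe(w,W(395,161),83)-O))
```

```text
0 pred strip x -79.0 wrist [array([-83.3,  64. ]), array([-83.7,   4. ]), array([-83. , -56.7])] top [array([-78.8, 174.1]), array([-82.9,   1. ]), array([ -82.4, -170.1])]
0.06 pred strip x -82.59784038876667 wrist [array([-83.3,  64. ]), array([-83.8,   4. ]), array([-83.1, -56.7])] top [array([-78.8, 174.1]), array([-82.9,   1. ]), array([ -82.4, -170. ])]
0.15 pred strip x -87.96628794841595 wrist [array([-83.6,  63.8]), array([-84.1,   4. ]), array([-83.4, -56.4])] top [array([-78.9, 174.1]), array([-83. ,   1.1]), array([ -82.5, -169.9])]
0.3 pred strip x -96.73121239968037 wrist [array([-84.8,  63.1]), array([-85.2,   4.1]), array([-84.5, -55.7])] top [array([-79.2, 173.9]), array([-83.3,   1.3]), array([ -82.8, -169.4])]
hinge wrist [-82.22013735   1.75114898  83.        ]
```

View pics/w23d.png

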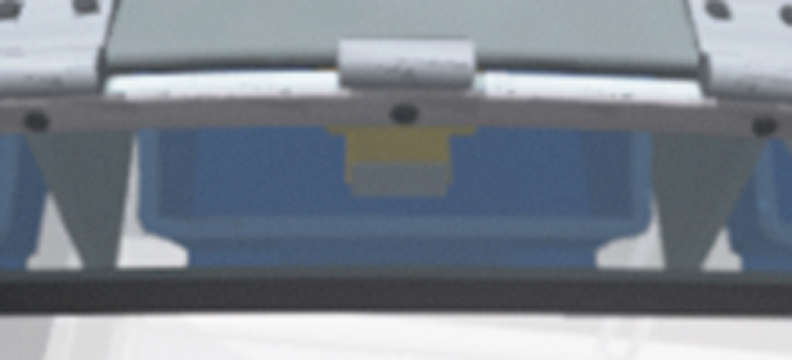

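Run:
```python
from h import *
wps([(-125,4,22,40),(-108,4,20,40),(-101,4,20,40),(-97,4,20,40)])
```

```text
(-125, 22, 40) [0.0004, 0.0035, 0.0279, 0, 0.1, 0] [-0.0311  0.0462]
(-108, 20, 40) [0.0121, 0.0035, 0.0403, 0, 0.1, 0] [-0.0311  0.0462]
(-101, 20, 40) [0.0175, 0.0035, 0.0448, 0, 0.1, 0] [-0.0311  0.0462]
(-97, 20, 40) [0.0206, 0.0035, 0.0474, 0, 0.1, 0] [-0.0311  0.0462]
```

Request:
{"fn": "move_arm", "kwargs": {"rows": [[[0.0002, 0.0035, 0.014, 0, 0, 0], [0.0004, 0.0035, 0.028, 0, 0, 0], [0.006, 0.0035, 0.034, 0, 0, 0], [0.0121, 0.0035, 0.0403, 0, 0, 0], [0.015, 0.0035, 0.0427, 0, 0, 0], [0.0175, 0.0035, 0.0448, 0, 0, 0], [0.0175, 0.0035, 0.0448, 0, 0, 0]]]}}

```text
time: 27.7
tool_pos: [622.2, 61.6, 20.0]
tcp_rot: [180.0, -39.9, 5.5]
ft_force: [-0.7, 0.1, 0.9]
finger_gap: -0.5
```

Request:
{"fn": "move_arm", "kwargs": {"rows": [[[0.0008, 0, 0.0007, 0, 0, 0], [0.0015, 0, 0.0013, 0, 0, 0], [0.0015, 0, 0.0013, 0, 0, 0]]]}}

```text
time: 28.0
tool_pos: [623.5, 61.7, 19.5]
tcp_rot: [-180.0, -39.9, 5.5]
ft_force: [-0.1, -0.1, 1.0]
finger_gap: 0.1
```

Still free; continue in 1 mm steps.

Request:
{"fn": "move_arm", "kwargs": {"rows": [[[0.0008, 0, 0.0006, 0, 0, 0], [0.0012, 0, 0.001, 0, 0, 0], [0.0012, 0, 0.001, 0, 0, 0]]]}}

```text
time: 28.3
tool_pos: [624.8, 61.9, 19.2]
tcp_rot: [-180.0, -39.9, 5.5]
ft_force: [-8.1, -1.3, 5.0]
finger_gap: -0.0
```

Request:
{"fn": "move_arm", "kwargs": {"rows": [[[0.0008, 0, 0.0006, 0, 0, 0], [0.0008, 0, 0.0006, 0, 0, 0]]]}}

```text
time: 28.5
tool_pos: [625.1, 61.9, 18.9]
tcp_rot: [-180.0, -39.8, 5.5]
ft_force: [-21.9, -4.4, 16.6]
finger_gap: 0.0
```

Request:
{"fn": "move_arm", "kwargs": {"rows": [[[0.0008, 0, 0.0006, 0, 0, 0], [0.0008, 0, 0.0006, 0, 0, 0]]]}}

```text
time: 28.7
tool_pos: [625.4, 62.0, 18.7]
tcp_rot: [-180.0, -39.7, 5.5]
ft_force: [-35.3, -5.9, 27.9]
finger_gap: -0.1
```

Request:
{"fn": "move_arm", "kwargs": {"rows": [[[-0.003, 0, -0.0025, 0, 0, 0], [-0.015, 0, -0.013, 0, 0, 0], [-0.038, 0, -0.032, 0, 0, 0], [-0.038, 0, -0.032, 0, 0, 0], [-0.038, 0, -0.032, 0, 0, 0]]]}}

```text
time: 29.2
tool_pos: [577.4, 57.2, 19.7]
tcp_rot: [180.0, -39.9, 5.4]
ft_force: [0.5, 0.8, 0.5]
finger_gap: -0.1
```

Run:
```python
from h import *
p,e=cur();print(p,e)
wps([(-160,4,50,34),(-165,4,90,24),(-165,4,130,12),(-155,4,165,3),(-145,4,180,0)])
```

```text
[577.39622082  57.23737064  19.66395581] [179.99906695 -39.90740256   5.44446154]
(-160, 50, 34) [0.0090, 0.0000, -0.0320, 0, -5.9, 0] [-0.0258  0.0355]
(-165, 90, 24) [0.0308, 0.0000, -0.0659, 0, -15.9, 0] [-0.0227  0.0377]
(-165, 130, 12) [0.0565, 0.0000, -0.0966, 0, -27.9, 0] [-0.0187  0.0401]
(-155, 165, 3) [0.0866, 0.0000, -0.1170, 0, -36.9, 0] [-0.0156  0.0418]
(-145, 180, 0) [0.1039, 0.0000, -0.1221, 0, -39.9, 0] [-0.0146  0.0423]
```

Request:
{"fn": "move_arm", "kwargs": {"rows": [[[0.009, 0, -0.032, 0, -5.9, 0], [0.02, 0, -0.05, 0, -11, 0], [0.031, 0, -0.066, 0, -16, 0], [0.044, 0, -0.082, 0, -22, 0], [0.0565, 0, -0.0966, 0, -28, 0], [0.0866, 0, -0.117, 0, -36, 0], [0.104, 0, -0.122, 0, -39.9, 0], [0.104, 0, -0.122, 0, -39.9, 0], [0.104, 0, -0.122, 0, -39.9, 0]]]}}

```text
time: 30.1
tool_pos: [580.4, 57.5, 179.4]
tcp_rot: [180.0, -0.1, 5.5]
ft_force: [-0.2, 0.1, 0.4]
finger_gap: 0.0
```

Run:
```python
from h import *
s=snap('wrist','wrist24');ax=Ro.from_euler('z',-YR,degrees=True);p,e=cur();print(p,e,ax.apply(-s['R'].T@s['t']-O))
im=cv2.imread('pics/wrist24.png');cv2.imwrite('pics/w24b.png',cv2.resize(im,None,fx=1.5,fy=1.5))
```

```text
[579.02010752  57.50988626 178.57323693] [-1.79989998e+02  3.62759031e-02  5.46288847e+00] [-74.27939189   4.02433004 314.88720745]
```

View pics/w24b.png

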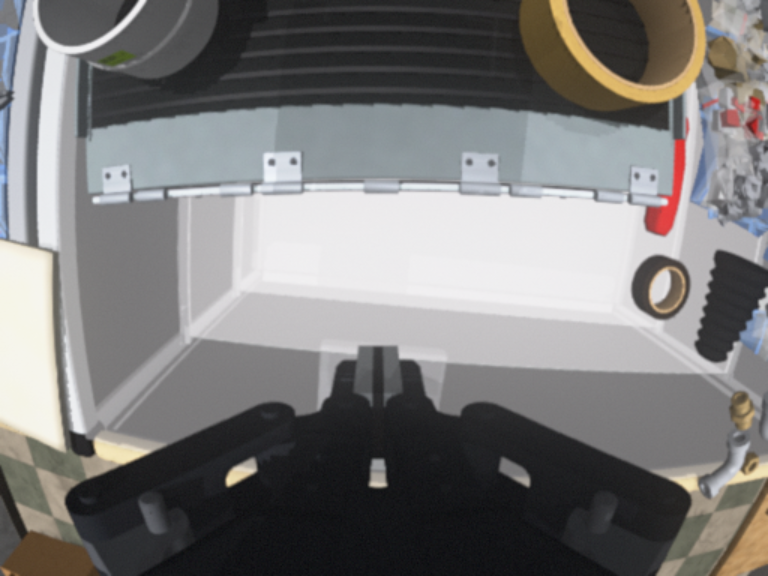

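Run:
```python
from h import *
s=load('wrist24');ax=Ro.from_euler('z',-YR,degrees=True)
crop('wrist24',55,105,255,145,4,'a');crop('wrist24',255,105,455,145,4,'b')
a=cv2.imread('pics/a.png');b=cv2.imread('pics/b.png');cv2.imwrite('pics/w24c.png',np.vstack([a,b]))
for v in (182,187,192): print(v,ax.apply(fe(s,(385/1.5,v/1.5),81.5)-O))
```

```text
182 [-7.95541687e+01 -4.41651501e-02  8.15000000e+01]
187 [-8.21731225e+01 -5.14330628e-02  8.15000000e+01]
192 [-8.47940649e+01 -5.90378274e-02  8.15000000e+01]
```

View pics/w24c.png

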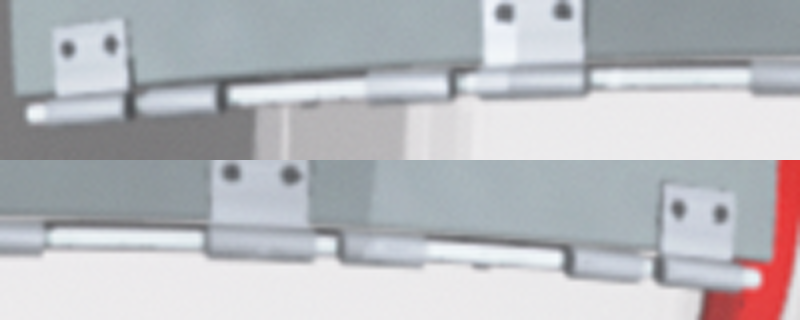

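Run:
```python
from bench import hand_in
print(hand_in())
```

```text
the job is handed in; nothing more can be done
None
```

The job is done and handed in at about 30 s. The tape measure is in the blue bin, the bin is home in the middle bay, and the dust cover is closed. `hand_in()` gives no verdict, so success rests on the checks below.

**What I did**
- I stood the tape measure upright in the bin and let it go while the bin was still out in front.
- I gripped the bin's front wall, turned the bin straight and slid it most of the way in. I then pushed it the rest of the way with closed fingers.
- I swung the cover over and down from behind, and moved the arm clear.

**Last checks**
- **Bin:** the final push met a firm 13 N at the back stop. The bin's front lip lines up with the two neighbouring bins, and it sits centred between the panels. At the last view, through the closed cover, the tape measure's blade end was still in place in the bin.
- **Cover:** a second gentle push met a hard stop straight away, with no yielding. Seen from straight above, the black edge is fully hidden under the hinge, so I estimate it is within about 0.03 rad of closed.
- **Bystanders:** nothing looks shifted in the pictures. At hand-in the arm was clear and its force reading was near zero.

**What went less well**
- **First cover push:** it ran into the stop at about 67 N sideways and 53 N vertically (roughly 86 N in all) before I backed off. That is under the 120 N wrist limit, and only the fingertips were in contact as far as I can tell. It is above the 40 N limit for the arm and gripper body, so it would fail the run if the fingertips count as gripper body.
- **Limited reach:** one tilted backward move stopped short at a joint limit, without touching anything.
- **Position estimates:** my riser position from the different cameras disagreed by 3 to 5 mm. I relied on contact and relative views for the final fits.

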